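# Line up the fossil urchins by size and stack the empty trays

### The arm

A 6-joint arm with a two-finger parallel gripper is mounted at the origin on the work surface. World frame = base frame: x ahead of the robot, y to its left, z up, the work surface at z = 0. Lengths are in mm, angles in rad, forces in N, time in s.
With the tool pointing down it reaches from about 350 to 975 mm from the base axis. Payload 4.9 kg.
Tool frame: the origin (TCP) lies at the very end of the fingers, on their centre line; the grasp point (between the pads) lies 19 mm behind it (arm.grip_depth is the distance from the TCP to the grasp point, in mm); z points along the fingers, y is the line along which they close (so a half turn about z gives the same grasp; the last joint's range is limited). The gripper opens to 85 mm and grips with 20 to 120 N. Pads are 22 mm wide; open, the fingers measure 114 mm over their backs; the gripper's body (76 mm by 85 mm) begins 54 mm behind the grasp point. The pads swing forward as they close: fully open they stand 13 mm farther back than shut.
Start: joints at [-1.246, 0.053, 1.613, -0, 1.476, -0.119], TCP at [268.351, -564.437, 191.604] pointing down, gripper open.
Joint ranges: [-3.01, 3.01], [-1.01, 2.22], [0.06, 2.58], [-1.02, 4.17], [0.09, 2.62], [-3.14, 3.14]. Speed limits (rad/s): [2.57, 2.57, 3.14, 3.14, 3.14, 3.14].

### API

Orientations are given as [roll, pitch, yaw] about the fixed x, y, z axes, in that order (R = Rz(yaw) Ry(pitch) Rx(roll)).
In Python, from station import status, imaging, arm, finder gives the robot as it stands. The module is installed in compiled form; this text tells all that it offers.
- The arm moves only by the tool jog_arm, never from a script. Its argument "targets" is one flat list of numbers, 5 for each row, row after row: the finger opening in mm, from 0 to 85.4, then the shift along the tool's x, y, z in units of 50 mm (1.0 is 50 mm), then the turn about the tool's z in units of 5 degrees (1.0 is 5 degrees). A call has 1 to 5 rows; each row is the pose to reach, as a shift and turn from the pose commanded when the call began, along the tool's axes at that moment; what a row does not reach only later rows make up. A row lasts 1/8 s, in which the tool goes at most 62.5 mm and 10.7 degrees, less where a joint would pass 70% of its speed; a pose out of reach is approached as far as the arm can. A call with a gripper value outside its range is refused whole. The fingers move at their own pace and stop on an object; "newtons" is the grip in N (left out, the last holds). Time passes only in rows, so rows that repeat a pose let the fingers close. It gives the time, the measured TCP pose, the force, the opening and the grip force at its end, in the units of the state.
- status.sense(): the state, without advancing time (a new reading comes with each control period).
- imaging.snapshot(name): name is "side" or "top"; returns the picture (384x512x3 uint8, red, green, blue); there is no depth.
- imaging.camera_model(name): a dict with "fx", "fy", "cx", "cy" (pixels), "origin" and "orientation" of the camera in the world. Camera axes: x right, y down, z forward; pixel columns grow to the right and rows downward; lengths in mm; the calibration is good to about 2 mm. A picture is of the moment at which its call begins. camera_model takes no time and is no camera call.
- arm.sign_off(): hands the job in; it is judged then, once.
Trained networks look in the newest picture that a camera, given by its name, has taken for a name from the list of things; names that differ only in an ending like _2 or _b are one class to them, and where a whole thing is asked for, a point or a joint stands for the part that bears it (a point fixed in the world has none). Each returns a list of dicts, best first, with "confidence" (0 to 1); they miss things now and then, are a little off and sometimes report something else, mostly with a low value. They report only what shows in the picture. A call takes as long as a camera call. They do not tell look-alikes from the thing itself.
- finder.spot_in(query, camera): "point" ([column, row] in pixels, amid what is visible of it).
- finder.silhouettes(query, camera): "pixels" (384x512 bool, what is visible of it) and "point" ([column, row] in pixels, amid what is visible of it).
The state is a dict: "time_s": time; "q": joint angles; "qd": joint speeds; "effort": joint torques, N m; "tool_pos": TCP position; "orientation": TCP orientation; "ft_force": force on the tool from outside, world axes, zero at the start; "moment": the same for the moment, N m; "width": opening from 0.0 (shut) to 1.0 (fully open); "grip_force": force on a finger pad.
Only numpy, scipy, OpenCV 4.12 (cv2) and the standard library are available. Lean on these libraries where they do the work, as an engineer would, in place of code of your own. Each camera call takes 0.05 s, during which the arm holds its last target. There are 200 camera calls.

### The job

Take the four fossil sea urchins out of their two trays and stand them upright on the four felt marks of the display board, one centred on each mark, in order of size with the smallest next to the brass post and the largest at the far end. Then stack the two emptied trays, one squarely on top of the other, on the desk. Do not knock or shift the small jar and the eyepiece.

Things in the scene. Friction and masses are not known exactly. Their poses are not given: they have to be found in the camera images.
- urchin_1: the smallest of four fossil sea urchins: a cream stone dome, round in plan, with five brown rays on top; 18 mm across, 14 mm high, its side upright from 4 to 7 mm above its flat underside. At the start in one of the trays, 44 mm either side of the tray's middle. Origin: centre of the underside, z up
- urchin_2: the second smallest of four fossil sea urchins: a cream stone dome, round in plan, with five brown rays on top; 25 mm across, 18 mm high, its side upright from 5 to 9 mm above its flat underside. At the start in one of the trays, 44 mm either side of the tray's middle. Origin: centre of the underside, z up
- urchin_3: the second largest of four fossil sea urchins: a cream stone dome, round in plan, with five brown rays on top; 32 mm across, 22 mm high, its side upright from 6 to 11 mm above its flat underside. At the start in one of the trays, 44 mm either side of the tray's middle. Origin: centre of the underside, z up
- urchin_4: the largest of four fossil sea urchins: a cream stone dome, round in plan, with five brown rays on top; 39 mm across, 26 mm high, its side upright from 7 to 14 mm above its flat underside. At the start in one of the trays, 44 mm either side of the tray's middle. Origin: centre of the underside, z up
- tray_a: one of two identical loose open plywood trays (0.15 kg), 200 mm long (x) by 64 mm wide (y) outside, 22 mm high, walls 8 mm thick, inner floor 5 mm up and lined with dark felt; two of the four urchins stand in each at the start, at random. One fits on the other rim to underside, without nesting. It can be gripped across its 64 mm width at the middle. Origin: centre of the underside, z up
- tray_b: one of two identical loose open plywood trays (0.15 kg), 200 mm long (x) by 64 mm wide (y) outside, 22 mm high, walls 8 mm thick, inner floor 5 mm up and lined with dark felt; two of the four urchins stand in each at the start, at random. One fits on the other rim to underside, without nesting. It can be gripped across its 64 mm width at the middle. Origin: centre of the underside, z up
- board: fixed dark wooden display board, 290 mm long (x) by 80 mm wide (y), 12 mm thick, with a row of four round grey felt marks of 46 mm diameter flush on its top, at x = -93, -31, 31 and 93 mm, y = 0. Origin: centre of the underside, z up, so its top is at z = 12 mm
- brass_post: fixed upright brass post, 12 mm thick and 40 mm high on a 22 mm foot, standing on the board at one end, 130 mm from the board's middle (x = +130 or -130 mm of the board, either at random); a flat 3 mm black strip marks the other end. Origin: centre of its foot's underside
- sample_jar: bystander: small loose capped jar, 30 mm across, 50 mm high, standing between the trays and the board. Origin: centre of the underside
- eyepiece: bystander: loose black microscope eyepiece, 34 mm across, 42 mm high, standing between the trays and the board. Origin: centre of the underside
Mind the look-alikes: they are no part of the job. Leave any purple look-alike of the tray_b alone.

How it is judged:
By the outcome, as a careful person would: the job done as asked, in the order asked, and still so for the second after the job is handed in, with the robot touching nothing.
It also fails if it takes over 118 s, if anything falls off the work surface, if the arm or the gripper's body presses on something with over 40 N, if the wrist force passes 120 N, or if a joint passes its speed limit or range.

## Working session

There is one attempt and no reset: what is moved stays moved. The work goes in short steps, Python scripts to look and compute and a tool call to move; the robot and the scene stay as the last step left them, time stands still between calls to the robot, and variables do not carry over. Pictures are saved under pics/ and viewed, at most 14 in all, crops included, and the job is handed in when it is done.

Besides the shell and the picture viewer there is one more tool, called after "Call:" by a JSON object that holds its "api" and its "payload". jog_arm: Moves the arm, as the interface text tells. Its arguments: {"type":"object","properties":{"targets":{"type":"array"},"newtons":{"type":"number"}},"required":["targets"]}

```bash
mkdir -p pics
cat > h.py <<'E'
import numpy as np, cv2
from station import status, imaging, arm, finder
def snap(n,f=None):
    im=imaging.snapshot(n)
    if f: cv2.imwrite('pics/'+f,im[:,:,::-1])
    return im
def Rm(o):
    o=np.array(o,float)
    if o.shape==(3,3): return o
    if o.shape==(4,): raise Exception('quat')
    r,p,y=o;c,s=np.cos,np.sin
    return np.array([[c(y),-s(y),0],[s(y),c(y),0],[0,0,1]])@np.array([[c(p),0,s(p)],[0,1,0],[-s(p),0,c(p)]])@np.array([[1,0,0],[0,c(r),-s(r)],[0,s(r),c(r)]])
def px2w(n,p,z):
    m=imaging.camera_model(n);R=Rm(m['orientation'])
    d=R@np.array([(p[0]-m['cx'])/m['fx'],(p[1]-m['cy'])/m['fy'],1]);o=np.array(m['origin'])
    return o+d*(z-o[2])/d[2]
def w2px(n,P):
    m=imaging.camera_model(n);R=Rm(m['orientation'])
    c=R.T@(np.array(P,float)-np.array(m['origin']))
    return np.array([m['cx']+m['fx']*c[0]/c[2],m['cy']+m['fy']*c[1]/c[2]])
E
python3 - <<'E'
from h import *
for n in('top','side'):
    snap(n,n+'0.png'); print(imaging.camera_model(n))
    for q in('urchin_1','tray_a','board','brass_post','sample_jar','eyepiece'):
        print(n,q,[(round(d['confidence'],2),np.round(d['point']).tolist()) for d in finder.spot_in(q,n)])
s=status.sense();print(s['time_s'],s['tool_pos'],s['orientation'],s['ft_force'])
E
```

```text
{'fx': 393.9901889536397, 'fy': 393.9901889536397, 'cx': 255.6897000154398, 'cy': 190.50019068838256, 'origin': array([ 437.16624312,  -93.32947408, 1031.68218114]), 'orientation': array([-3.08054134e+00,  2.48249948e-03, -1.55014363e+00])}
top urchin_1 [(0.67, [216.0, 189.0]), (0.43, [327.0, 165.0])]
top tray_a [(0.9, [409.0, 257.0]), (0.85, [328.0, 182.0]), (0.67, [213.0, 167.0])]
top board [(0.97, [116.0, 178.0])]
top brass_post [(0.37, [114.0, 229.0]), (0.25, [216.0, 171.0])]
top sample_jar [(0.73, [164.0, 204.0]), (0.59, [213.0, 190.0])]
top eyepiece [(0.68, [272.0, 148.0])]
{'fx': 471.9620717142327, 'fy': 471.9620717142327, 'cx': 252.78707371831015, 'cy': 188.2799147383391, 'origin': array([-207.99283186,  674.72933882, 1135.45306683]), 'orientation': array([-2.36931207, -0.00884371, -2.39543098])}
side urchin_1 []
side tray_a [(0.97, [214.0, 207.0]), (0.62, [362.0, 163.0]), (0.57, [278.0, 166.0])]
side board [(0.68, [160.0, 268.0])]
side brass_post [(0.72, [210.0, 209.0]), (0.52, [183.0, 289.0])]
side sample_jar [(0.46, [207.0, 251.0]), (0.24, [228.0, 217.0])]
side eyepiece [(0.74, [279.0, 165.0])]
0.7 [ 268.34433978 -564.42887088  191.63123611] [3.14157980e+00 3.72313366e-07 4.43836729e-01] [-0.44942121  0.28651951  0.31580136]
```

View pics/top0.png

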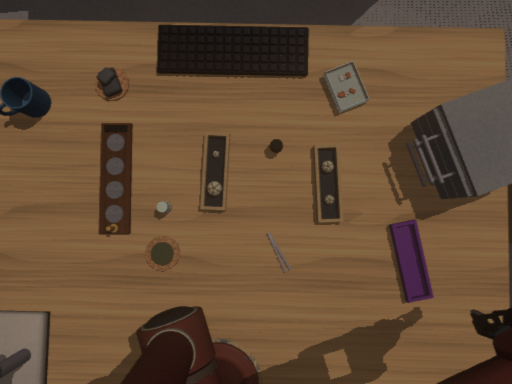

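View pics/side0.png

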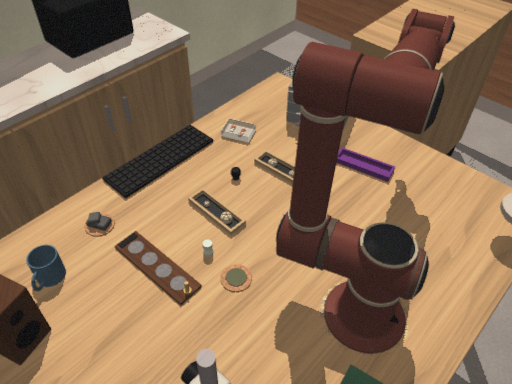

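The top view shows the board at (116,180) with the post at its lower end (112,229). The left tray holds the smallest urchin (216,154) and the largest (214,188). The right tray holds urchins at (327,167) and (329,199). The jar is at (163,207), the eyepiece at (276,147), and the purple look-alike at (410,260) stays put.

```bash
cat > m.py <<'E'
from h import *
im=snap('top')
big=cv2.resize(im[110:250,90:350],None,fx=3,fy=3,interpolation=cv2.INTER_CUBIC)
cv2.imwrite('pics/crop1.png',big[:,:,::-1])
def rect(m,z,name):
    c,_=cv2.findContours(m.astype(np.uint8),cv2.RETR_EXTERNAL,cv2.CHAIN_APPROX_NONE)
    c=max(c,key=cv2.contourArea)[:,0]
    w=np.array([px2w('top',p,z)[:2] for p in c],np.float32)
    print(name,cv2.minAreaRect(w))
for q,z in(('tray_a',22),('board',12),('sample_jar',50),('eyepiece',42)):
    for d in finder.silhouettes(q,'top'):
        if d['confidence']>.5: rect(d['pixels'],z,(q,np.round(d['point']),round(d['confidence'],2)))
g=im.astype(int).min(2)
for (x0,x1,y0,y1) in((208,223,142,163),(205,223,176,200),(320,335,155,178),(322,337,190,208)):
    pass
# felt marks & urchins: threshold local
def blob(cx,cy,r,z,t):
    s=im[cy-r:cy+r+1,cx-r:cx+r+1].astype(float).mean(2)
    bgv=np.percentile(s,15);w=np.clip((s-t),0,40);yy,xx=np.mgrid[cy-r:cy+r+1,cx-r:cx+r+1]
    p=((w*xx).sum()/w.sum(),(w*yy).sum()/w.sum())
    A=(w>20).sum()
    print('blob',np.round(p,2),'bg',bgv,'max',s.max(),np.round(px2w('top',p,z)[:2],1),'diam',round(2*np.sqrt(A/np.pi)*(1031-z)/394,1))
for c in((216,154,5,7),(214,188,8,10),(328,167,7,9),(330,199,6,8)): blob(c[0],c[1],c[2],c[3],75)
for c in((115,142),(115,166),(115,190),(114,214)): blob(c[0],c[1],11,12,65)
E
python3 m.py
```

```text
('tray_a', array([328., 183.]), 0.85) ((522.3399658203125, -273.7897644042969), (203.75436401367188, 71.62535858154297), 3.476501226425171)
('tray_a', array([413., 260.]), 0.77) ((328.76422119140625, -485.97698974609375), (202.06690979003906, 72.29817199707031), 11.848573684692383)
('tray_a', array([215., 166.]), 0.58) ((548.4459228515625, 16.937971115112305), (65.82270050048828, 199.9451904296875), 88.3077163696289)
('board', array([117., 177.]), 0.97) ((525.68896484375, 276.5722351074219), (287.13897705078125, 82.34033966064453), 1.2433654069900513)
('sample_jar', array([163., 208.]), 0.63) ((452.48309326171875, 139.1952667236328), (27.39083480834961, 37.5406608581543), 1.182352066040039)
blob [215.67 152.49] bg 36.333333333333336 max 102.66666666666667 [597.4  17.5] diam 7.2
blob [214.72 186.39] bg 36.666666666666664 max 115.33333333333333 [508.1  17.2] diam 19.8
blob [328.25 164.53] bg 32.666666666666664 max 111.33333333333333 [ 571.4 -277.4] diam 14.6
blob [329.54 197.78] bg 32.0 max 108.66666666666667 [ 484.7 -281.8] diam 9.3
blob [115.07 141.81] bg 35.666666666666664 max 79.33333333333333 [619.4 280.8] diam 0.0
blob [114.53 165.42] bg 37.0 max 78.66666666666667 [557.4 279.5] diam 0.0
blob [114.04 189.22] bg 38.0 max 78.33333333333333 [495.2 278.2] diam 0.0
blob [113.55 214.18] bg 39.0 max 88.33333333333333 [430.6 276.7] diam 6.5
```

View pics/crop1.png

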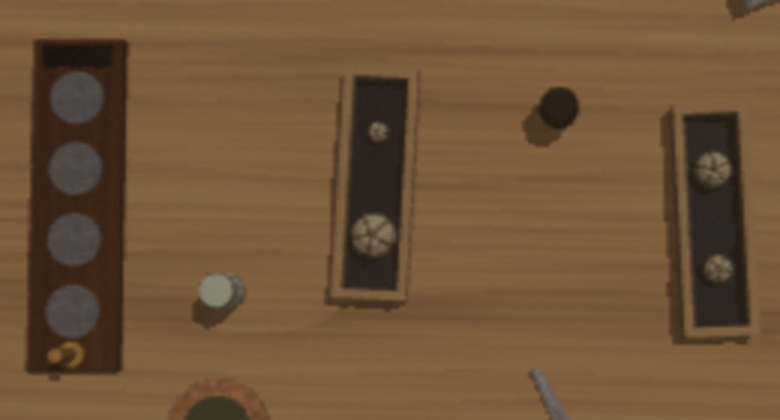

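```bash
cat > m2.py <<'E'
from h import *
im=snap('top').astype(float).mean(2)
U={}
for k,cx,cy,r,h,D in((1,216,153,6,9,18),(4,214,188,9,15,39),(3,328,166,8,12,32),(2,329,199,7,11,25)):
    s=im[cy-r:cy+r+1,cx-r:cx+r+1]
    b=cv2.resize(s,None,fx=8,fy=8,interpolation=cv2.INTER_CUBIC)
    m=(b>58).astype(np.uint8)
    n,l,st,ce=cv2.connectedComponentsWithStats(m)
    i=l[b.shape[0]//2,b.shape[1]//2] or 1+np.argmax(st[1:,4])
    c,_=cv2.findContours((l==i).astype(np.uint8),cv2.RETR_EXTERNAL,cv2.CHAIN_APPROX_NONE)
    (x,y),R=cv2.minEnclosingCircle(max(c,key=len))
    f=lambda x,y:(cx-r+(x+.5)/8-.5,cy-r+(y+.5)/8-.5)
    U[k]=px2w('top',f(*ce[i]),h)[:2]
    print(k,'circ',np.round(px2w('top',f(x,y),h)[:2],1),2*R/8*2.58,'cent',np.round(U[k],1),'diamA',2*np.sqrt(st[i,4]/np.pi)/8*2.58,'true',D)
for a,b in((1,4),(3,2)):
    d=U[a]-U[b];print('tray mid',(U[a]+U[b])/2,'len',np.hypot(*d),'ang',np.degrees(np.arctan2(d[1],d[0])))
s=np.array(im)
E
python3 m2.py
```

```text
1 circ [595.4  17.1] 17.38621361732483 cent [595.1  17.4] diamA 16.159883799954564 true 18
4 circ [504.4  17.9] 38.26561706542969 cent [504.6  18.1] diamA 36.50286353097372 true 39
3 circ [ 568.5 -275. ] 30.60151794433594 cent [ 568.4 -275.2] diamA 28.814995009639762 true 32
2 circ [ 481.7 -280.4] 24.370296421051027 cent [ 482.  -280.3] diamA 22.98065236571083 true 25
tray mid [549.86817903  17.73781715] len 90.49373992706215 ang -0.44257724887974953
tray mid [ 525.20919345 -277.76211203] len 86.52125854818763 ang 3.3825926073595927
```

```bash
cat > t.py <<'E'
import sys
from h import *
# args: x,y,z,yawdeg ...  -> units from current pose
def go(*wps):
    s=status.sense();p=np.array(s['tool_pos']);yaw=s['orientation'][2];c,n=np.cos(yaw),np.sin(yaw)
    A=np.array([[c,n,0],[n,-c,0],[0,0,-1]])
    print('t',round(s['time_s'],2),'pos',p.round(1),'yaw',np.degrees(yaw).round(2),'w',round(s['width'],3),'grip',np.round(s['grip_force'],1),'f',np.round(s['ft_force'],1))
    for w in wps:
        d=A@(np.array(w[:3])-p)/50; t=-((w[3]-np.degrees(yaw)+180)%360-180)/5
        print(w,'->',d.round(3).tolist(),round(t,2))
if __name__=='__main__': go(*[[float(v) for v in a.split(',')] for a in sys.argv[1:]])
E
python3 t.py 568.4,-275.1,90,93.4
```

```text
t 1.0 pos [ 268.3 -564.4  191.6] yaw 25.43 w 1.004 grip 0.0 f [-0.4 -0.7  0.5]
[568.4, -275.1, 90.0, 93.4] -> [7.904, -2.649, 2.033] -13.59
```

Call:
{"api": "jog_arm", "payload": {"targets": [48, 7.904, -2.649, 1.5, -13.59, 48, 7.904, -2.649, 1.5, -13.59, 48, 7.904, -2.649, 2.033, -13.59, 48, 7.904, -2.649, 2.033, -13.59, 48, 7.904, -2.649, 2.033, -13.59], "newtons": 25}}

```text
time_s: 1.62
tool_pos: [488.5, -352.0, 120.3]
orientation: [3.141, 0.001, 1.387]
ft_force: [0.2, -0.4, -0.6]
width: 0.563
grip_force: 0.0
```

```bash
python3 t.py 568.4,-275.1,90,93.4
```

```text
t 1.62 pos [ 488.5 -352.   120.3] yaw 79.49 w 0.563 grip 0.0 f [ 0.2 -0.4 -0.6]
[568.4, -275.1, 90.0, 93.4] -> [1.804, 1.29, 0.606] -2.78
```

Call:
{"api": "jog_arm", "payload": {"targets": [48, 1.8, 1.29, 0.6, -2.78, 48, 1.8, 1.29, 0.6, -2.78, 48, 1.8, 1.29, 0.6, -2.78, 48, 1.8, 1.29, 0.6, -2.78]}}

```text
time_s: 2.12
tool_pos: [567.4, -277.4, 90.6]
orientation: [-3.141, 0.0, 1.624]
ft_force: [-0.1, -0.4, 0.6]
width: 0.56
grip_force: 0.0
```

```bash
python3 t.py 568.4,-275.1,90,93.4 568.4,-275.1,40,93.4 568.4,-275.1,7,93.4
```

```text
t 2.12 pos [ 567.4 -277.4   90.6] yaw 93.05 w 0.56 grip 0.0 f [-0.1 -0.4  0.6]
[568.4, -275.1, 90.0, 93.4] -> [0.045, 0.022, 0.011] -0.07
[568.4, -275.1, 40.0, 93.4] -> [0.045, 0.022, 1.011] -0.07
[568.4, -275.1, 7.0, 93.4] -> [0.045, 0.022, 1.671] -0.07
```

Call:
{"api": "jog_arm", "payload": {"targets": [48, 0.045, 0.022, 0.6, 0, 48, 0.045, 0.022, 1.2, 0, 48, 0.045, 0.022, 1.5, 0, 48, 0.045, 0.022, 1.65, 0, 48, 0.045, 0.022, 1.65, 0]}}

```text
time_s: 2.75
tool_pos: [568.5, -275.4, 8.4]
orientation: [3.141, 0.0, 1.623]
ft_force: [-0.6, -0.3, 0.8]
width: 0.567
grip_force: 0.0
```

Call:
{"api": "jog_arm", "payload": {"targets": [20, 0, 0, 0, 0, 20, 0, 0, 0, 0, 20, 0, 0, 0, 0, 20, 0, 0, 0, 0, 20, 0, 0, 0, 0], "newtons": 25}}

```text
time_s: 3.38
tool_pos: [568.5, -274.8, 8.0]
orientation: [3.142, -0.0, 1.624]
ft_force: [0.2, 0.2, 0.1]
width: 0.236
grip_force: 0.0
```

```bash
python3 t.py 557.4,279.5,100,180 557.4,279.5,100,0
```

```text
t 3.38 pos [ 568.5 -274.8    8. ] yaw 93.04 w 0.236 grip 0.0 f [0.2 0.2 0.1]
[557.4, 279.5, 100.0, 180.0] -> [11.083, 0.367, -1.84] -17.39
[557.4, 279.5, 100.0, 0.0] -> [11.083, 0.367, -1.84] 18.61
```

Run:
```python
from h import *
a=snap('top')[130:240,270:390];b=snap('side')[120:220,200:360]
cv2.imwrite('pics/c2.png',np.hstack([cv2.resize(a,(400,367),interpolation=2),cv2.resize(b,(400,367),interpolation=2)])[:,:,::-1])
```

```text
(no output)
```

View pics/c2.png

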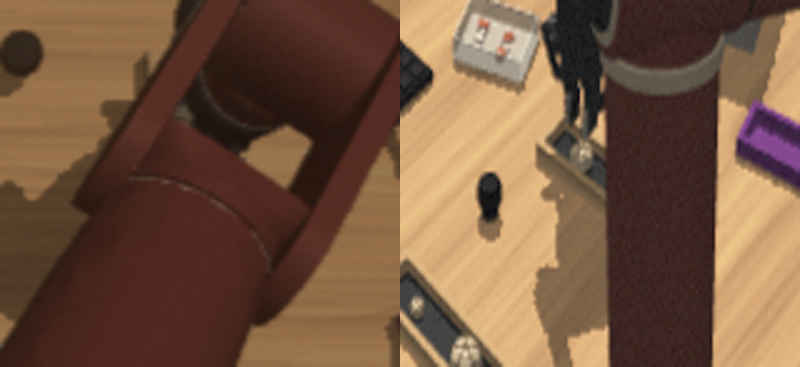

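Run:
```python
from h import *
for P in([568.4,-275.1,15],[568.5,-274.8,8],[568.5,-274.8,14],[568.5,-274.8,27],[482,-280,15]):print(P,w2px('side',P))
for q in('urchin_1',):
    snap('side');print([(round(d['confidence'],2),d['point'],px2w('side',d['point'],16).round(1)) for d in finder.silhouettes(q,'side')])
    print([(round(d['confidence'],2),d['point']) for d in finder.spot_in(q,'side')])
im=snap('side');s=im[150:175,255:292].astype(float).mean(2)
cv2.imwrite('pics/c3.png',cv2.resize(im[130:180,240:310],None,fx=8,fy=8,interpolation=2)[:,:,::-1])
```

```text
[568.4, -275.1, 15] [271.22499375 161.26228689]
[568.5, -274.8, 8] [271.07434277 162.75920219]
[568.5, -274.8, 14] [271.13684754 161.50139538]
[568.5, -274.8, 27] [271.27339241 158.7536519 ]
[482, -280, 15] [291.11545505 172.24115602]
[(0.64, [228.0, 218.1], array([493.2,  15.5,  16. ])), (0.42, [276.7, 164.8], array([ 541.8, -273.6,   16. ]))]
[(0.46, [275.9, 162.2])]
```

View pics/c3.png

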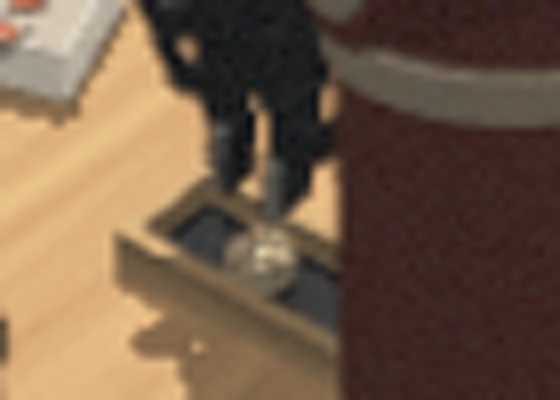

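Run:
```python
from h import *
for x in(585,580,557,552):
    for z in(8,14,20,30,40,50):print(x,z,w2px('side',[x,-275,z]).round(1))
import station; print([a for a in dir(arm) if a[0]!='_'],arm.grip_depth)
s=status.sense();print(s['q'],s['tool_pos'],s['width'])
```

```text
585 8 [267.6 160.6]
585 14 [267.7 159.3]
585 20 [267.7 158. ]
585 30 [267.8 155.9]
585 40 [267.9 153.8]
585 50 [268.  151.6]
580 8 [268.7 161.2]
580 14 [268.7 160. ]
580 20 [268.8 158.7]
580 30 [268.9 156.6]
580 40 [269.  154.4]
580 50 [269.1 152.3]
557 8 [273.6 164.3]
557 14 [273.6 163. ]
557 20 [273.7 161.7]
557 30 [273.8 159.6]
557 40 [273.9 157.5]
557 50 [274.1 155.3]
552 8 [274.7 164.9]
552 14 [274.7 163.7]
552 20 [274.8 162.4]
552 30 [274.9 160.3]
552 40 [275.  158.1]
552 50 [275.2 156. ]
['PlanningError', 'grip_depth', 'sign_off'] 18.700000000000003
[-5.68157994e-01  2.41755557e-01  1.72748841e+00  2.46650491e-05
  1.17238586e+00 -6.21264569e-01] [ 568.47779935 -274.86208072    7.96274182] 0.23556770451346018
```

Call:
{"api": "jog_arm", "payload": {"targets": [48, 0, 0, 0, 0, 48, 0, 0, 0, 0, 48, 0, 0, 0.03, 0, 48, 0, 0, 0.06, 0, 48, 0, 0, 0.06, 0]}}

```text
time_s: 4.3
tool_pos: [568.3, -274.7, 4.7]
orientation: [-3.141, -0.0, 1.624]
ft_force: [-0.2, 0.5, 0.3]
width: 0.566
grip_force: 0.0
```

Run:
```python
from h import *
im=snap('side')
cv2.imwrite('pics/c4.png',cv2.resize(im[110:180,220:310],None,fx=8,fy=8,interpolation=2)[:,:,::-1])
```

```text
(no output)
```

View pics/c4.png

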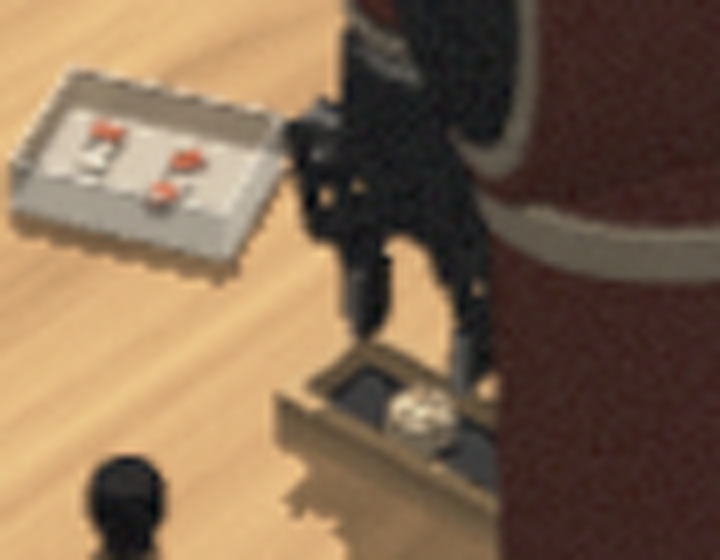

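Run:
```python
from h import *
for n in('side','top'):
    print(n,'base',w2px(n,[0,0,0]),'base z50',w2px(n,[0,0,50]),[w2px(n,[x,y,12]).round(1).tolist() for x,y in((619.4,280.8),(433.3,276.9))],'u1,u4,u2',w2px(n,[595.4,17.1,12]).round(1),w2px(n,[504.4,17.9,18]).round(1),w2px(n,[482,-280,14]).round(1),'tcp',w2px(n,status.sense()['tool_pos']).round(1))
    print(imaging.camera_model(n)['origin'],imaging.camera_model(n)['orientation'])
```

```text
side base [363.42171749 314.97387685] base z50 [366.83034836 305.22620396] [[134.5, 246.5], [176.9, 282.4]] u1,u4,u2 [205.2 202.7] [224.9 216.2] [291.1 172.5] tcp [271.1 163.4]
[-207.99283186  674.72933882 1135.45306683] [-2.36931207 -0.00884371 -2.39543098]
top base [216.51446295 385.7544711 ] base z50 [214.4128407 394.7131293] [[115.1, 141.8], [113.5, 213.1]] u1,u4,u2 [215.6 153. ] [214.1 187.6] [329.3 198.7] tcp [326.9 165.9]
[ 437.16624312  -93.32947408 1031.68218114] [-3.08054134e+00  2.48249948e-03 -1.55014363e+00]
```

Call:
{"api": "jog_arm", "payload": {"targets": [48, 0, 0, 0.04, 0, 48, 0, 0, 0.08, 0, 48, 0, 0, 0.12, 0, 48, 0, 0, 0.12, 0]}}

```text
time_s: 4.85
tool_pos: [568.3, -274.7, -1.4]
orientation: [-3.141, -0.0, 1.624]
ft_force: [0.9, -0.6, -0.8]
width: 0.558
grip_force: 0.0
```

Call:
{"api": "jog_arm", "payload": {"targets": [48, 0, 0, 0.04, 0, 48, 0, 0, 0.08, 0, 48, 0, 0, 0.12, 0, 48, 0, 0, 0.12, 0]}}

```text
time_s: 5.35
tool_pos: [568.2, -274.7, -7.4]
orientation: [-3.141, -0.0, 1.624]
ft_force: [-0.1, 1.0, -0.2]
width: 0.564
grip_force: 0.0
```

Call:
{"api": "jog_arm", "payload": {"targets": [48, 0, 0, 0.04, 0, 48, 0, 0, 0.08, 0, 48, 0, 0, 0.12, 0, 48, 0, 0, 0.12, 0]}}

```text
time_s: 5.85
tool_pos: [568.3, -274.8, -13.3]
orientation: [-3.141, -0.0, 1.624]
ft_force: [-0.8, 0.4, 0.0]
width: 0.56
grip_force: 0.0
```

Run:
```python
from h import *
im=snap('side')
cv2.imwrite('pics/c5.png',cv2.resize(im[135:185,245:300],None,fx=12,fy=12,interpolation=2)[:,:,::-1])
```

```text
(no output)
```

View pics/c5.png

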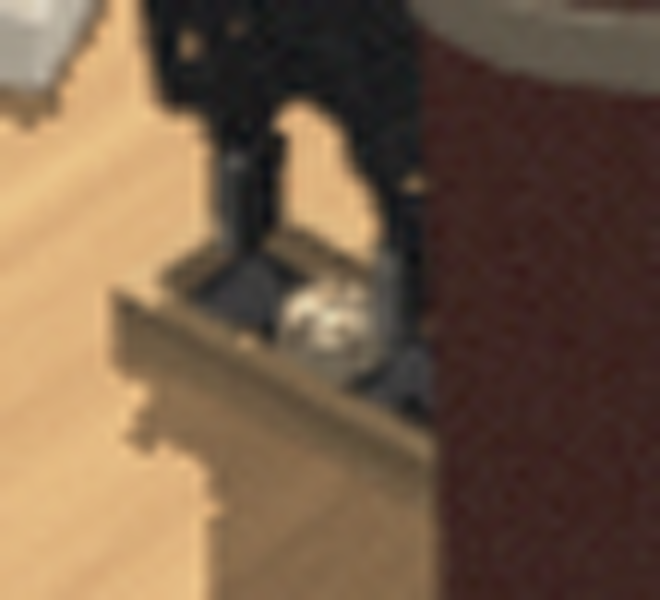

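Call:
{"api": "jog_arm", "payload": {"targets": [48, 0, 0, 0.05, 0, 48, 0, 0, 0.1, 0, 48, 0, 0, 0.14, 0, 48, 0, 0, 0.14, 0]}}

```text
time_s: 6.4
tool_pos: [568.3, -274.7, -20.4]
orientation: [-3.141, -0.0, 1.624]
ft_force: [-0.1, -0.6, 0.5]
width: 0.562
grip_force: 0.0
```

Call:
{"api": "jog_arm", "payload": {"targets": [20, 0, 0, 0, 0, 20, 0, 0, 0, 0, 20, 0, 0, 0, 0, 20, 0, 0, 0, 0, 20, 0, 0, 0, 0], "newtons": 25}}

```text
time_s: 7.02
tool_pos: [568.4, -275.4, -17.2]
orientation: [-3.14, 0.0, 1.624]
ft_force: [-7.3, 2.9, 13.3]
width: 0.237
grip_force: 17.7
```

Call:
{"api": "jog_arm", "payload": {"targets": [48, 0, 0, 0, 0, 48, 0, 0, 0, 0, 48, 0, 0, 0, 0]}}

```text
time_s: 7.4
tool_pos: [568.3, -274.7, -20.4]
orientation: [-3.141, -0.0, 1.624]
ft_force: [-0.5, 0.1, -0.0]
width: 0.563
grip_force: 0.0
```

Run:
```python
from h import *
im=snap('side')
cv2.imwrite('pics/c6.png',cv2.resize(im[135:185,245:300],None,fx=12,fy=12,interpolation=2)[:,:,::-1])
```

```text
(no output)
```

View pics/c6.png

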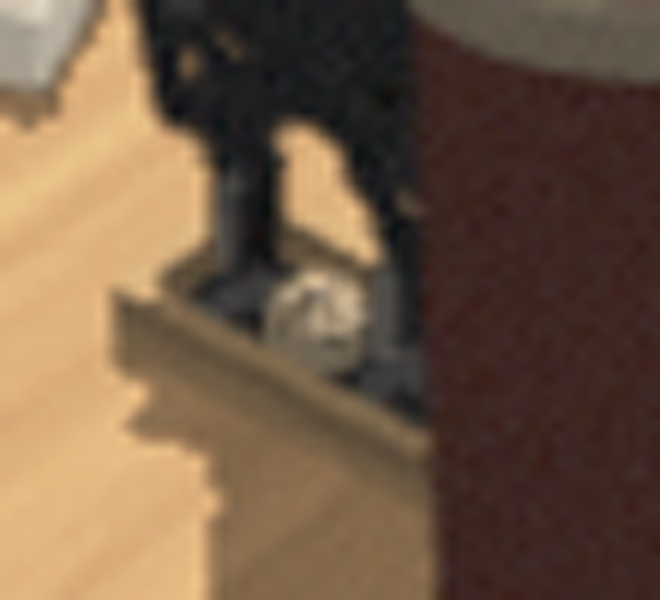

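Call:
{"api": "jog_arm", "payload": {"targets": [48, 0, 0, 0.03, 0, 48, 0, 0, 0.06, 0, 48, 0, 0, 0.08, 0, 48, 0, 0, 0.08, 0]}}

```text
time_s: 7.95
tool_pos: [568.4, -274.8, -24.2]
orientation: [-3.141, -0.0, 1.624]
ft_force: [0.0, -0.5, -0.6]
width: 0.562
grip_force: 0.0
```

Call:
{"api": "jog_arm", "payload": {"targets": [48, 0, 0, 0.03, 0, 48, 0, 0, 0.06, 0, 48, 0, 0, 0.08, 0, 48, 0, 0, 0.08, 0]}}

```text
time_s: 8.45
tool_pos: [568.4, -274.8, -28.2]
orientation: [-3.141, -0.0, 1.624]
ft_force: [-0.4, -0.1, 0.2]
width: 0.565
grip_force: 0.0
```

Call:
{"api": "jog_arm", "payload": {"targets": [24, 0, 0, 0, 0, 24, 0, 0, 0, 0, 24, 0, 0, 0, 0, 24, 0, 0, 0, 0], "newtons": 25}}

```text
time_s: 8.95
tool_pos: [568.7, -275.0, -27.8]
orientation: [3.141, 0.0, 1.624]
ft_force: [-0.0, -1.2, 1.1]
width: 0.351
grip_force: 24.9
```

Call:
{"api": "jog_arm", "payload": {"targets": [44, 0, 0, 0, 0, 44, 0, 0, 0, 0, 44, 0, 0, 0.05, 0, 44, 0, 0, 0.1, 0, 44, 0, 0, 0.1, 0]}}

```text
time_s: 9.57
tool_pos: [568.1, -274.7, -33.5]
orientation: [-3.141, -0.001, 1.624]
ft_force: [-0.2, -0.5, -0.4]
width: 0.515
grip_force: 0.0
```

Call:
{"api": "jog_arm", "payload": {"targets": [24, 0, 0, 0, 0, 24, 0, 0, 0, 0, 24, 0, 0, 0, 0, 24, 0, 0, 0, 0]}}

```text
time_s: 10.07
tool_pos: [568.5, -274.9, -33.0]
orientation: [3.141, 0.0, 1.624]
ft_force: [0.8, 1.0, 0.4]
width: 0.355
grip_force: 24.8
```

Call:
{"api": "jog_arm", "payload": {"targets": [24, 0, 0, -0.5, 0, 24, 0, 0, -1.0, 0, 24, 0, 0, -1.9, 0, 24, 0, 0, -1.9, 0]}}

```text
time_s: 10.58
tool_pos: [571.5, -276.8, 67.1]
orientation: [3.134, 0.005, 1.624]
ft_force: [0.6, -0.3, -0.6]
width: 0.358
grip_force: 24.9
```

```bash
python3 - <<'E'
from h import *
im=snap('side')
cv2.imwrite('pics/c7.png',cv2.resize(im[115:185,235:305],None,fx=8,fy=8,interpolation=2)[:,:,::-1])
E
python3 t.py 557.4,279.5,60,181.2
```

```text
t 10.62 pos [ 569.9 -275.8   64.4] yaw 93.04 w 0.35 grip 24.9 f [ 0.2 -0.7 -1.4]
[557.4, 279.5, 60.0, 181.2] -> [11.103, 0.339, 0.089] -17.63
```

View pics/c7.png

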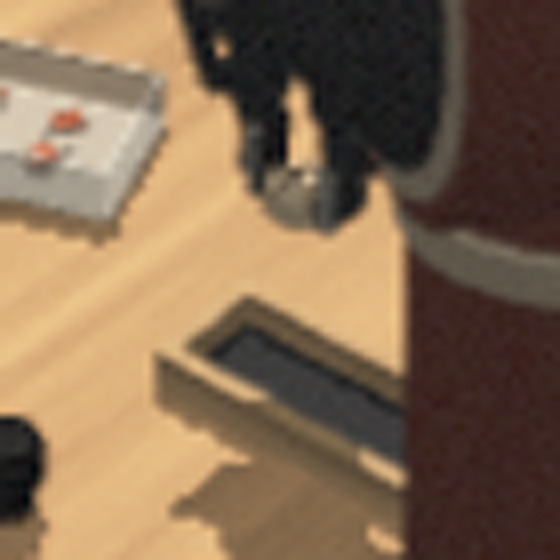

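Run:
```python
from h import *
print(px2w('side',(272.75,140),113), px2w('side',(272.3,161.3),15),px2w('side',(271.5,161.5),15))
```

```text
[ 566.38749724 -275.1032257   113.        ] [ 565.52218181 -277.54337155   15.        ] [ 566.88421148 -274.83355345   15.        ]
```

Call:
{"api": "jog_arm", "payload": {"targets": [24, 11.1, 0.34, 0.0, -17.63, 24, 11.1, 0.34, 0.0, -17.63, 24, 11.1, 0.34, 0.0, -17.63, 24, 11.1, 0.34, 0.0, -17.63, 24, 11.1, 0.34, 0.0, -17.63]}}

```text
time_s: 11.25
tool_pos: [559.8, 39.6, 60.1]
orientation: [-3.14, -0.002, 2.567]
ft_force: [1.0, 0.2, 0.2]
width: 0.352
grip_force: 24.9
```

```bash
python3 t.py 557.4,279.5,60,181.2
```

```text
t 11.25 pos [559.8  39.6  60.1] yaw 147.1 w 0.352 grip 24.9 f [1.  0.2 0.2]
[557.4, 279.5, 60.0, 181.2] -> [2.646, 4.003, 0.002] -6.82
```

Call:
{"api": "jog_arm", "payload": {"targets": [24, 2.646, 4.003, 0, -6.82, 24, 2.646, 4.003, 0, -6.82, 24, 2.646, 4.003, 0, -6.82, 24, 2.646, 4.003, 0, -6.82, 24, 2.646, 4.003, 0, -6.82]}}

```text
time_s: 11.88
tool_pos: [558.7, 280.4, 59.9]
orientation: [-3.141, -0.003, -3.122]
ft_force: [0.6, -1.3, -0.1]
width: 0.355
grip_force: 25.0
```

Call:
{"api": "jog_arm", "payload": {"targets": [24, 0, 0, 0, 0, 24, 0, 0, 0, 0]}}

```text
time_s: 12.12
tool_pos: [560.1, 276.1, 61.1]
orientation: [-3.141, -0.001, -3.128]
ft_force: [0.5, -0.1, -0.4]
width: 0.352
grip_force: 25.0
```

```bash
python3 - <<'E'
from h import *
im=snap('side');im2=snap('top')
a=cv2.resize(im[170:300,80:220],(400,371),interpolation=2);b=cv2.resize(im2[110:240,70:210],(400,371),interpolation=2)
cv2.imwrite('pics/c8.png',np.hstack([a,b])[:,:,::-1])
E
python3 t.py 557.4,279.5,20,181.2 557.4,279.5,-25,181.2
```

```text
t 12.22 pos [560.6 276.2  61.6] yaw -179.24 w 0.357 grip 25.0 f [-0.2  0.2 -0.2]
[557.4, 279.5, 20.0, 181.2] -> [0.062, 0.067, 0.833] -0.09
[557.4, 279.5, -25.0, 181.2] -> [0.062, 0.067, 1.733] -0.09
```

View pics/c8.png

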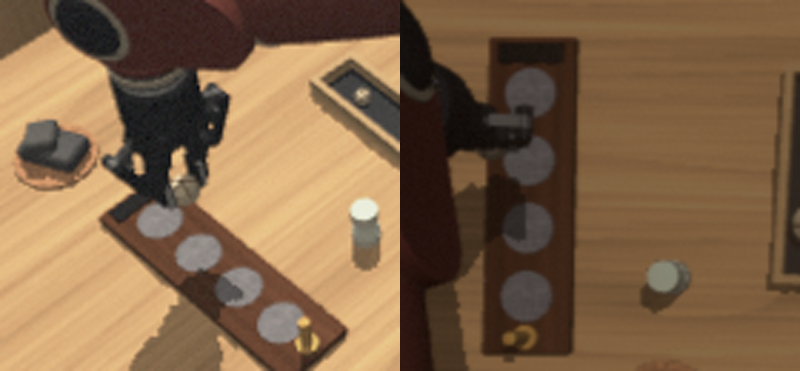

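Run:
```python
from h import *
p=status.sense()['tool_pos'];print(p)
for z in(80,95,110,125):print(z,'side',px2w('side',(144.7,236.5),z).round(1),'top tip',px2w('top',(115.5,153.8),z).round(1),w2px('side',[p[0],p[1],z]).round(1),w2px('top',[p[0],p[1],z]).round(1))
```

```text
[560.56152888 276.19732763  61.64406616]
80 side [576.7 263.2  80. ] top tip [577.8 253.5  80. ] [144.6 242.3] [105.9 160.7]
95 side [565.5 269.   95. ] top tip [575.6 248.1  95. ] [143.8 238.9] [103.5 159.8]
110 side [554.4 274.9 110. ] top tip [573.4 242.6 110. ] [142.9 235.6] [101.  158.9]
125 side [543.2 280.7 125. ] top tip [571.2 237.1 125. ] [142.  232.1] [ 98.5 158. ]
```

Call:
{"api": "jog_arm", "payload": {"targets": [24, 0.062, 0.067, 0.4, 0, 24, 0.062, 0.067, 0.9, 0, 24, 0.062, 0.067, 1.3, 0, 24, 0.062, 0.067, 1.55, 0, 24, 0.062, 0.067, 1.55, 0]}}

```text
time_s: 12.85
tool_pos: [556.3, 280.4, -17.1]
orientation: [-3.141, -0.003, -3.127]
ft_force: [-0.6, -0.4, 0.0]
width: 0.355
grip_force: 25.0
```

```bash
python3 t.py 557.4,279.5,-25,181.2
```

```text
t 12.85 pos [556.3 280.4 -17.1] yaw -179.15 w 0.355 grip 25.0 f [-0.6 -0.4  0. ]
[557.4, 279.5, -25.0, 181.2] -> [-0.021, -0.017, 0.157] -0.07
```

Call:
{"api": "jog_arm", "payload": {"targets": [24, -0.021, -0.017, 0.08, 0, 24, -0.021, -0.017, 0.14, 0, 24, -0.021, -0.017, 0.15, 0, 24, -0.021, -0.017, 0.15, 0]}}

```text
time_s: 13.35
tool_pos: [558.6, 280.0, -22.7]
orientation: [3.141, 0.0, -3.127]
ft_force: [0.6, 0.9, -0.1]
width: 0.351
grip_force: 25.0
```

Call:
{"api": "jog_arm", "payload": {"targets": [46, 0, 0, 0, 0, 46, 0, 0, 0, 0, 46, 0, 0, 0, 0, 46, 0, 0, -0.5, 0, 46, 0, 0, -1.2, 0]}}

```text
time_s: 13.98
tool_pos: [557.2, 279.4, 36.2]
orientation: [-3.141, -0.003, -3.127]
ft_force: [0.4, 0.4, -0.1]
width: 0.539
grip_force: 0.0
```

```bash
python3 - <<'E'
from h import *
im=snap('side');im2=snap('top')
a=cv2.resize(im[170:300,80:220],(400,371),interpolation=2);b=cv2.resize(im2[110:240,70:210],(400,371),interpolation=2)
cv2.imwrite('pics/c9.png',np.hstack([a,b])[:,:,::-1])
E
python3 t.py 557.4,279.5,60,181.2
```

```text
t 14.07 pos [561.9 281.3  42. ] yaw -179.14 w 0.538 grip 0.0 f [1.4 0.3 0.6]
[557.4, 279.5, 60.0, 181.2] -> [0.091, -0.034, -0.359] -0.07
```

View pics/c9.png

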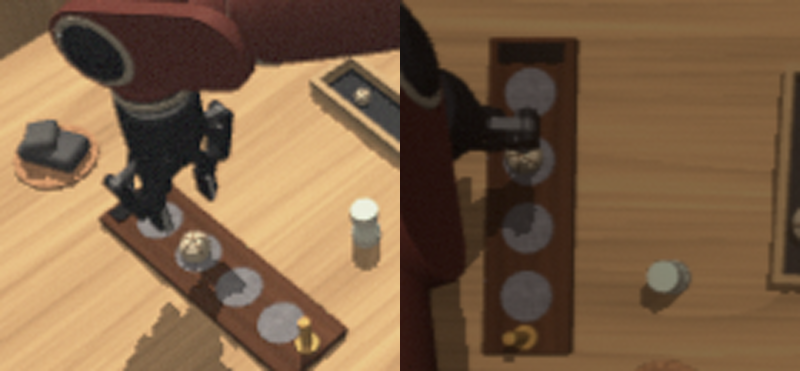

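Run:
```python
from h import *
for z in(40,55,70,80,90):print(z,px2w('side',(145.3,243.5),z).round(1))
for z in(40,55,70,80,90):print(z,'first pose at tcp(568.3,-274.8,-13.3)',px2w('side',(271.9,159.8),z-50).round(1))
for z in (70,90,110): print(z,px2w('top',(119,154.8),z).round(1),px2w('top',(112,153.8),z).round(1))
im=snap('top').astype(float).mean(2)
s=cv2.resize(im[155:178,105:128],None,fx=8,fy=8,interpolation=2)
cv2.imwrite('pics/x.png',s)
```

```text
40 [584.6 262.5  40. ]
55 [573.8 268.1  55. ]
70 [562.9 273.8  70. ]
80 [555.7 277.6  80. ]
90 [548.5 281.3  90. ]
40 first pose at tcp(568.3,-274.8,-13.3) [ 589.1 -303.8  -10. ]
55 first pose at tcp(568.3,-274.8,-13.3) [ 578.6 -291.     5. ]
70 first pose at tcp(568.3,-274.8,-13.3) [ 568.2 -278.2   20. ]
80 first pose at tcp(568.3,-274.8,-13.3) [ 561.2 -269.7   30. ]
90 first pose at tcp(568.3,-274.8,-13.3) [ 554.3 -261.1   40. ]
70 [577.  248.4  70. ] [579.1 265.8  70. ]
90 [574.1 241.3  90. ] [576.2 258.3  90. ]
110 [571.2 234.2 110. ] [573.2 250.9 110. ][ WARN:0@2.320] global loadsave.cpp:1063 imwrite_ Unsupported depth image for selected encoder is fallbacked to CV_8U.
```

```bash
python3 t.py 481.3,-268.3,60,93.4
```

```text
t 14.12 pos [560.5 280.7  39.8] yaw -179.14 w 0.539 grip 0.0 f [-0.8  0.8 -0.3]
[481.3, -268.3, 60.0, 93.4] -> [1.749, -10.955, -0.405] 17.49
```

Call:
{"api": "jog_arm", "payload": {"targets": [41, 0, 0, -0.405, 0, 41, 1.749, -10.955, -0.6, 17.49, 41, 1.749, -10.955, -0.6, 17.49, 41, 1.749, -10.955, -0.405, 17.49, 41, 1.749, -10.955, -0.405, 17.49]}}

```text
time_s: 14.75
tool_pos: [521.8, 30.8, 58.8]
orientation: [-3.141, -0.0, 2.401]
ft_force: [-0.3, -0.3, -0.0]
width: 0.481
grip_force: 0.0
```

```bash
cat > u3.py <<'E'
from h import *
im=snap('top').astype(float).mean(2)
def circ(cx,cy,r,h,t):
    s=im[cy-r:cy+r+1,cx-r:cx+r+1];b=cv2.resize(s,None,fx=8,fy=8,interpolation=2)
    n,l,st,ce=cv2.connectedComponentsWithStats((b>t).astype(np.uint8))
    i=1+np.argmax(st[1:,4]);f=(cx-r+(ce[i][0]+.5)/8-.5,cy-r+(ce[i][1]+.5)/8-.5)
    print(t,'px',np.round(f,1),px2w('top',f,h)[:2].round(1),'diam',round(2*np.sqrt(st[i,4]/np.pi)/8*2.58,1))
E
cat >> u3.py <<'E'
if __name__=='__main__':
    for t in(85,90,95): circ(114,165,9,25,t)
E
python3 u3.py; python3 t.py 481.3,-268.3,60,93.4
```

```text
85 px [113.  162.8] [562.6 279. ] diam 26.2
90 px [113.  162.7] [562.8 279.1] diam 24.0
95 px [113.3 161.7] [565.4 278.4] diam 19.3
t 14.8 pos [520.9  24.3  58.5] yaw 137.02 w 0.485 grip 0.0 f [ 1.5 -4.8 -0.5]
[481.3, -268.3, 60.0, 93.4] -> [-3.41, -4.822, -0.03] 8.72
```

Call:
{"api": "jog_arm", "payload": {"targets": [41, -3.41, -4.822, -0.03, 8.72, 41, -3.41, -4.822, -0.03, 8.72, 41, -3.41, -4.822, -0.03, 8.72, 41, -3.41, -4.822, -0.03, 8.72, 41, -3.41, -4.822, -0.03, 8.72]}}

```text
time_s: 15.42
tool_pos: [486.6, -262.9, 60.3]
orientation: [-3.141, -0.0, 1.643]
ft_force: [0.3, 0.8, 0.3]
width: 0.482
grip_force: 0.0
```

Call:
{"api": "jog_arm", "payload": {"targets": [41, 0, 0, 0, 0, 41, 0, 0, 0, 0, 41, 0, 0, 0, 0]}}

```text
time_s: 15.8
tool_pos: [487.5, -259.3, 60.0]
orientation: [-3.141, -0.001, 1.647]
ft_force: [0.0, 0.3, 0.1]
width: 0.475
grip_force: 0.0
```

```bash
python3 t.py 481.3,-268.3,60,93.4 481.3,-268.3,-20,93.4  481.3,-268.3,-33,93.4
```

```text
t 15.8 pos [ 487.5 -259.3   60. ] yaw 94.38 w 0.475 grip 0.0 f [0.  0.3 0.1]
[481.3, -268.3, 60.0, 93.4] -> [-0.17, -0.138, -0.0] 0.2
[481.3, -268.3, -20.0, 93.4] -> [-0.17, -0.138, 1.6] 0.2
[481.3, -268.3, -33.0, 93.4] -> [-0.17, -0.138, 1.86] 0.2
```

Call:
{"api": "jog_arm", "payload": {"targets": [41, -0.17, -0.138, 0.3, 0.2, 41, -0.17, -0.138, 0.9, 0.2, 41, -0.17, -0.138, 1.3, 0.2, 41, -0.17, -0.138, 1.5, 0.2, 41, -0.17, -0.138, 1.6, 0.2]}}

```text
time_s: 16.42
tool_pos: [481.1, -269.5, -20.3]
orientation: [-3.141, -0.0, 1.628]
ft_force: [0.0, 0.9, 0.3]
width: 0.48
grip_force: 0.0
```

Call:
{"api": "jog_arm", "payload": {"targets": [41, 0, 0, 0.08, 0, 41, 0, 0, 0.16, 0, 41, 0, 0, 0.22, 0, 41, 0, 0, 0.22, 0]}}

```text
time_s: 16.92
tool_pos: [481.2, -269.6, -30.8]
orientation: [-3.141, -0.0, 1.628]
ft_force: [-0.5, -0.2, 0.3]
width: 0.481
grip_force: 0.0
```

Call:
{"api": "jog_arm", "payload": {"targets": [18, 0, 0, 0.04, 0, 18, 0, 0, 0.04, 0, 18, 0, 0, 0.04, 0, 18, 0, 0, 0.04, 0, 18, 0, 0, 0.04, 0]}}

```text
time_s: 17.55
tool_pos: [481.6, -269.9, -32.2]
orientation: [3.141, 0.0, 1.628]
ft_force: [-0.6, 0.7, 5.7]
width: 0.268
grip_force: 24.7
```

Call:
{"api": "jog_arm", "payload": {"targets": [18, 0, 0, -0.6, 0, 18, 0, 0, -1.2, 0, 18, 0, 0, -1.85, 0, 18, 0, 0, -1.85, 0]}}

```text
time_s: 18.05
tool_pos: [483.2, -271.0, 62.5]
orientation: [3.137, 0.004, 1.628]
ft_force: [-0.6, 0.0, -1.5]
width: 0.273
grip_force: 24.6
```

```bash
python3 t.py 484.9,278,60,181.2
```

```text
t 18.05 pos [ 483.2 -271.    62.5] yaw 93.29 w 0.273 grip 24.6 f [-0.6  0.  -1.5]
[484.9, 278.0, 60.0, 181.2] -> [10.961, 0.664, 0.051] -17.58
```

Call:
{"api": "jog_arm", "payload": {"targets": [18, 10.96, 0.66, 0, -17.58, 18, 10.96, 0.66, 0, -17.58, 18, 10.96, 0.66, 0, -17.58, 18, 10.96, 0.66, 0, -17.58, 18, 10.96, 0.66, 0, -17.58]}}

```text
time_s: 18.68
tool_pos: [480.7, 44.8, 58.0]
orientation: [-3.141, -0.002, 2.571]
ft_force: [0.9, -0.1, -1.2]
width: 0.271
grip_force: 24.6
```

```bash
python3 t.py 484.9,278,60,181.2
```

```text
t 18.68 pos [480.7  44.8  58. ] yaw 147.33 w 0.271 grip 24.6 f [ 0.9 -0.1 -1.2]
[484.9, 278.0, 60.0, 181.2] -> [2.448, 3.971, -0.041] -6.77
```

Call:
{"api": "jog_arm", "payload": {"targets": [18, 2.4, 3.85, -0.04, -6.7, 18, 2.4, 3.85, -0.04, -6.7, 18, 2.4, 3.85, -0.04, -6.7, 18, 2.4, 3.85, -0.04, -6.7, 18, 2.4, 3.85, -0.04, -6.7]}}

```text
time_s: 19.3
tool_pos: [484.9, 271.5, 59.8]
orientation: [-3.141, -0.002, -3.129]
ft_force: [-0.1, -0.4, 0.1]
width: 0.273
grip_force: 24.7
```

Call:
{"api": "jog_arm", "payload": {"targets": [18, 0, 0, 0.4, 0, 18, 0, 0, 0.8, 0, 18, 0, 0, 0.8, 0, 18, 0, 0, 0.8, 0]}}

```text
time_s: 19.8
tool_pos: [486.3, 269.0, 21.4]
orientation: [-3.141, -0.001, -3.134]
ft_force: [0.1, -0.9, 0.5]
width: 0.268
grip_force: 24.7
```

```bash
python3 t.py 484.9,278,-20,181.2 484.9,278,-25,181.2
```

```text
t 19.8 pos [486.3 269.   21.4] yaw -179.56 w 0.268 grip 24.7 f [ 0.1 -0.9  0.5]
[484.9, 278.0, -20.0, 181.2] -> [0.027, 0.181, 0.828] -0.15
[484.9, 278.0, -25.0, 181.2] -> [0.027, 0.181, 0.928] -0.15
```

Call:
{"api": "jog_arm", "payload": {"targets": [18, 0.027, 0.181, 0.4, -0.15, 18, 0.027, 0.181, 0.75, -0.15, 18, 0.027, 0.181, 0.85, -0.15, 18, 0.027, 0.181, 0.89, -0.15, 18, 0.027, 0.181, 0.89, -0.15]}}

```text
time_s: 20.42
tool_pos: [485.2, 278.8, -22.5]
orientation: [3.141, 0.0, -3.12]
ft_force: [-0.0, -0.0, -0.9]
width: 0.265
grip_force: 24.7
```

```bash
python3 t.py 484.9,278,-24.8,181.2
```

```text
t 20.43 pos [485.2 278.8 -22.5] yaw -178.75 w 0.265 grip 24.7 f [-0.  -0.  -0.9]
[484.9, 278.0, -24.8, 181.2] -> [0.006, -0.015, 0.046] 0.01
```

Call:
{"api": "jog_arm", "payload": {"targets": [18, 0, -0.015, 0.04, 0, 18, 0, -0.015, 0.04, 0, 40, 0, -0.015, 0.04, 0, 40, 0, -0.015, 0.04, 0, 40, 0, -0.015, 0.04, 0]}}

```text
time_s: 21.05
tool_pos: [485.0, 278.0, -24.6]
orientation: [3.142, 0.0, -3.12]
ft_force: [-0.6, -0.1, -0.4]
width: 0.469
grip_force: 0.0
```

Call:
{"api": "jog_arm", "payload": {"targets": [40, 0, 0, -0.5, 0, 40, 0, 0, -1.0, 0, 40, 0, 0, -1.7, 0, 40, 0, 0, -1.7, 0]}}

```text
time_s: 21.55
tool_pos: [487.6, 279.0, 64.0]
orientation: [3.139, 0.007, -3.12]
ft_force: [0.7, 0.2, -0.5]
width: 0.464
grip_force: 0.0
```

```bash
python3 t.py 505,28.9,60,88.7
```

```text
t 21.55 pos [487.6 279.   64. ] yaw -178.75 w 0.464 grip 0.0 f [ 0.7  0.2 -0.5]
[505.0, 28.9, 60.0, 88.7] -> [-0.238, -5.009, 0.08] 18.51
```

Call:
{"api": "jog_arm", "payload": {"targets": [56, -0.238, -5.0, 0.05, 18.5, 56, -0.238, -5.0, 0.05, 18.5, 56, -0.238, -5.0, 0.05, 18.5, 56, -0.238, -5.0, 0.05, 18.5, 56, -0.238, -5.0, 0.05, 18.5]}}

```text
time_s: 22.18
tool_pos: [501.7, 24.4, 56.6]
orientation: [-3.14, -0.0, 2.213]
ft_force: [-0.1, 1.4, -0.5]
width: 0.656
grip_force: 0.0
```

```bash
python3 t.py 504.8,29,60,88.7
```

```text
t 22.18 pos [501.7  24.4  56.6] yaw 126.81 w 0.656 grip 0.0 f [-0.1  1.4 -0.5]
[504.8, 29.0, 60.0, 88.7] -> [0.037, 0.104, -0.068] 7.62
```

Call:
{"api": "jog_arm", "payload": {"targets": [56, 0.037, 0.104, -0.07, 7.62, 56, 0.037, 0.104, -0.07, 7.62, 56, 0.037, 0.104, -0.07, 7.62, 56, 0.037, 0.104, -0.07, 7.62, 56, 0.037, 0.104, -0.07, 7.62]}}

```text
time_s: 22.8
tool_pos: [504.4, 32.9, 60.0]
orientation: [-3.14, -0.0, 1.562]
ft_force: [0.3, 0.3, -0.3]
width: 0.655
grip_force: 0.0
```

```bash
python3 t.py 504.8,29,-20,88.7 504.8,29,-32,88.7
python3 - <<'E'
import u3
for t in(70,76,82): u3.circ(114,165,9,25,t); u3.circ(114,189,8,22,t)
E
```

```text
t 22.8 pos [504.4  32.9  60. ] yaw 89.51 w 0.655 grip 0.0 f [ 0.3  0.3 -0.3]
[504.8, 29.0, -20.0, 88.7] -> [-0.079, 0.008, 1.6] 0.16
[504.8, 29.0, -32.0, 88.7] -> [-0.079, 0.008, 1.84] 0.16
70 px [115.2 164.6] [557.9 273.2] diam 38.7
70 px [114.3 188.8] [495.6 273.9] diam 41.3
76 px [115.  164.1] [559.3 273.8] diam 34.9
76 px [114.4 188.8] [495.7 273.6] diam 38.2
82 px [113.7 162.7] [562.7 277.2] diam 28.4
82 px [113.9 187.2] [499.8 275. ] diam 24.6
```

Call:
{"api": "jog_arm", "payload": {"targets": [56, -0.079, 0.008, 0.4, 0.16, 56, -0.079, 0.008, 0.9, 0.16, 56, -0.079, 0.008, 1.3, 0.16, 56, -0.079, 0.008, 1.5, 0.16, 56, -0.079, 0.008, 1.6, 0.16]}}

```text
time_s: 23.48
tool_pos: [505.4, 29.0, -19.2]
orientation: [-3.141, -0.0, 1.548]
ft_force: [0.7, 0.1, -0.5]
width: 0.654
grip_force: 0.0
```

Call:
{"api": "jog_arm", "payload": {"targets": [56, 0, 0, 0.08, 0, 56, 0, 0, 0.16, 0, 56, 0, 0, 0.26, 0, 56, 0, 0, 0.26, 0]}}

```text
time_s: 23.98
tool_pos: [505.3, 29.0, -32.1]
orientation: [-3.141, -0.0, 1.547]
ft_force: [0.6, 0.5, 0.4]
width: 0.654
grip_force: 0.0
```

Call:
{"api": "jog_arm", "payload": {"targets": [30, 0, 0, 0, 0, 30, 0, 0, 0, 0, 30, 0, 0, 0, 0, 30, 0, 0, 0, 0, 30, 0, 0, 0, 0]}}

```text
time_s: 24.6
tool_pos: [506.0, 28.9, -31.4]
orientation: [3.141, 0.0, 1.547]
ft_force: [-1.1, -0.6, 3.4]
width: 0.429
grip_force: 25.2
```

Call:
{"api": "jog_arm", "payload": {"targets": [30, 0, 0, -0.6, 0, 30, 0, 0, -1.2, 0, 30, 0, 0, -1.85, 0, 30, 0, 0, -1.85, 0]}}

```text
time_s: 25.1
tool_pos: [507.9, 28.7, 63.4]
orientation: [3.136, 0.0, 1.547]
ft_force: [0.9, -0.3, -0.7]
width: 0.432
grip_force: 25.3
```

```bash
python3 t.py 608.5,280.6,60,181.2
```

```text
t 25.1 pos [507.9  28.7  63.4] yaw 88.64 w 0.432 grip 25.3 f [ 0.9 -0.3 -0.7]
[608.5, 280.6, 60.0, 181.2] -> [5.084, 1.891, 0.068] -18.51
```

Call:
{"api": "jog_arm", "payload": {"targets": [30, 5.08, 1.89, 0.05, -18.5, 30, 5.08, 1.89, 0.05, -18.5, 30, 5.08, 1.89, 0.05, -18.5, 30, 5.08, 1.89, 0.05, -18.5, 30, 5.08, 1.89, 0.05, -18.5]}}

```text
time_s: 25.72
tool_pos: [605.5, 283.5, 55.4]
orientation: [-3.14, -0.002, 2.494]
ft_force: [-0.4, -0.6, -0.9]
width: 0.435
grip_force: 25.3
```

```bash
python3 t.py 608.5,280.6,60,181.2
```

```text
t 25.73 pos [605.5 283.5  55.4] yaw 142.87 w 0.435 grip 25.3 f [-0.4 -0.6 -0.9]
[608.5, 280.6, 60.0, 181.2] -> [-0.083, -0.009, -0.092] -7.67
```

Call:
{"api": "jog_arm", "payload": {"targets": [30, -0.083, -0.009, 0, -7.67, 30, -0.083, -0.009, 0, -7.67, 30, -0.083, -0.009, 0, -7.67, 30, -0.083, -0.009, 0.3, -7.67, 30, -0.083, -0.009, 0.6, -7.67]}}

```text
time_s: 26.35
tool_pos: [607.9, 277.3, 25.5]
orientation: [-3.141, -0.003, -3.131]
ft_force: [0.6, -0.3, -0.7]
width: 0.43
grip_force: 25.3
```

```bash
python3 t.py 608.5,280.6,-15,181.2  608.5,280.6,-22.5,181.2
```

```text
t 26.35 pos [607.9 277.3  25.5] yaw -179.37 w 0.43 grip 25.3 f [ 0.6 -0.3 -0.7]
[608.5, 280.6, -15.0, 181.2] -> [-0.012, 0.066, 0.809] -0.11
[608.5, 280.6, -22.5, 181.2] -> [-0.012, 0.066, 0.959] -0.11
```

Call:
{"api": "jog_arm", "payload": {"targets": [30, -0.012, 0.066, 0.4, -0.11, 30, -0.012, 0.066, 0.7, -0.11, 30, -0.012, 0.066, 0.86, -0.11, 30, -0.012, 0.066, 0.9, -0.11, 30, -0.012, 0.066, 0.9, -0.11]}}

```text
time_s: 26.98
tool_pos: [610.2, 281.2, -16.2]
orientation: [3.141, 0.001, -3.12]
ft_force: [0.5, 0.2, -0.8]
width: 0.43
grip_force: 25.3
```

```bash
python3 t.py 608.5,280.6,-24,181.2
```

```text
t 26.98 pos [610.2 281.2 -16.2] yaw -178.76 w 0.43 grip 25.3 f [ 0.5  0.2 -0.8]
[608.5, 280.6, -24.0, 181.2] -> [0.035, -0.011, 0.157] 0.01
```

Call:
{"api": "jog_arm", "payload": {"targets": [30, 0.035, -0.011, 0.08, 0, 30, 0.035, -0.011, 0.13, 0, 30, 0.035, -0.011, 0.15, 0, 30, 0.035, -0.011, 0.15, 0]}}

```text
time_s: 27.48
tool_pos: [608.1, 280.4, -24.2]
orientation: [3.142, 0.0, -3.12]
ft_force: [0.6, -0.1, -0.9]
width: 0.435
grip_force: 25.3
```

Call:
{"api": "jog_arm", "payload": {"targets": [56, 0, 0, 0, 0, 56, 0, 0, 0, 0, 56, 0, 0, 0, 0, 56, 0, 0, -0.5, 0, 56, 0, 0, -1.0, 0]}}

```text
time_s: 28.1
tool_pos: [607.6, 280.3, 25.9]
orientation: [-3.141, -0.001, -3.12]
ft_force: [0.9, -0.3, -0.1]
width: 0.655
grip_force: 0.0
```

Call:
{"api": "jog_arm", "payload": {"targets": [36, 0, 0, -0.8, 0, 36, 0, 0, -0.8, 0]}}

```text
time_s: 28.35
tool_pos: [611.2, 281.5, 70.8]
orientation: [3.139, 0.008, -3.12]
ft_force: [0.1, 0.2, -0.2]
width: 0.422
grip_force: 0.0
```

```bash
python3 t.py 594.7,28.1,60,88.7
```

```text
t 28.35 pos [611.2 281.5  70.8] yaw -178.75 w 0.422 grip 0.0 f [ 0.1  0.2 -0.2]
[594.7, 28.1, 60.0, 88.7] -> [0.441, -5.06, 0.215] 18.51
```

Call:
{"api": "jog_arm", "payload": {"targets": [34, 0.43, -5.06, 0.2, 18.5, 34, 0.43, -5.06, 0.2, 18.5, 34, 0.43, -5.06, 0.2, 18.5, 34, 0.43, -5.06, 0.2, 18.5, 34, 0.43, -5.06, 0.2, 18.5]}}

```text
time_s: 28.98
tool_pos: [590.7, 23.2, 54.2]
orientation: [-3.139, -0.001, 2.214]
ft_force: [0.9, 0.1, 0.2]
width: 0.399
grip_force: 0.0
```

```bash
python3 t.py 595.5,28.3,60,88.7
```

```text
t 28.98 pos [590.7  23.2  54.2] yaw 126.88 w 0.399 grip 0.0 f [0.9 0.1 0.2]
[595.5, 28.3, 60.0, 88.7] -> [0.024, 0.138, -0.117] 7.64
```

Call:
{"api": "jog_arm", "payload": {"targets": [34, 0.024, 0.138, 0, 7.64, 34, 0.024, 0.138, 0, 7.64, 34, 0.024, 0.138, 0, 7.64, 34, 0.024, 0.138, 0.3, 7.64, 34, 0.024, 0.138, 0.3, 7.64]}}

```text
time_s: 29.6
tool_pos: [594.7, 32.3, 38.2]
orientation: [-3.137, -0.0, 1.56]
ft_force: [0.8, -0.4, 0.4]
width: 0.398
grip_force: 0.0
```

```bash
python3 t.py 595.5,28.3,-20,88.7 595.5,28.3,-32,88.7
python3 - <<'E'
from h import *
b=snap('top')[110:240,70:250];a=snap('side')[180:310,80:260]
cv2.imwrite('pics/c10.png',np.hstack([cv2.resize(a,(400,289),interpolation=2),cv2.resize(b,(400,289),interpolation=2)])[:,:,::-1])
E
```

```text
t 29.6 pos [594.7  32.3  38.2] yaw 89.4 w 0.398 grip 0.0 f [ 0.8 -0.4  0.4]
[595.5, 28.3, -20.0, 88.7] -> [-0.08, 0.016, 1.164] 0.14
[595.5, 28.3, -32.0, 88.7] -> [-0.08, 0.016, 1.404] 0.14
```

View pics/c10.png

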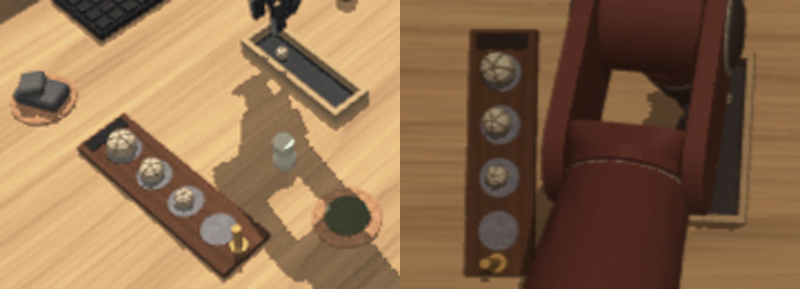

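Call:
{"api": "jog_arm", "payload": {"targets": [34, -0.08, 0.016, 0.4, 0.14, 34, -0.08, 0.016, 0.8, 0.14, 34, -0.08, 0.016, 1.1, 0.14, 34, -0.08, 0.016, 1.2, 0.14, 34, -0.08, 0.016, 1.2, 0.14]}}

```text
time_s: 30.32
tool_pos: [597.2, 28.2, -19.8]
orientation: [-3.141, -0.0, 1.547]
ft_force: [0.2, 0.6, -0.0]
width: 0.4
grip_force: 0.0
```

Call:
{"api": "jog_arm", "payload": {"targets": [34, 0, 0, 0.06, 0, 34, 0, 0, 0.12, 0, 34, 0, 0, 0.18, 0, 34, 0, 0, 0.2, 0, 34, 0, 0, 0.2, 0]}}

```text
time_s: 30.95
tool_pos: [597.4, 28.2, -29.3]
orientation: [-3.141, -0.0, 1.547]
ft_force: [-0.4, -0.2, -0.7]
width: 0.398
grip_force: 0.0
```

Call:
{"api": "jog_arm", "payload": {"targets": [12, 0, 0, 0, 0, 12, 0, 0, 0, 0, 12, 0, 0, 0, 0, 12, 0, 0, 0, 0, 12, 0, 0, 0, 0]}}

```text
time_s: 31.58
tool_pos: [597.7, 28.2, -29.0]
orientation: [3.141, -0.0, 1.547]
ft_force: [-1.2, 0.2, 1.1]
width: 0.16
grip_force: 22.1
```

Call:
{"api": "jog_arm", "payload": {"targets": [28, 0, 0, 0, 0, 28, 0, 0, 0, 0, 28, 0, 0, 0.04, 0, 12, 0, 0, 0.04, 0, 12, 0, 0, 0.04, 0]}}

```text
time_s: 32.2
tool_pos: [597.4, 28.2, -31.4]
orientation: [-3.141, 0.0, 1.547]
ft_force: [0.5, 0.6, -0.6]
width: 0.172
grip_force: 24.3
```

Call:
{"api": "jog_arm", "payload": {"targets": [12, 0, 0, 0, 0, 12, 0, 0, 0, 0, 12, 0, 0, 0, 0]}}

```text
time_s: 32.58
tool_pos: [597.5, 28.2, -31.2]
orientation: [3.142, -0.0, 1.547]
ft_force: [0.3, 0.1, -0.1]
width: 0.167
grip_force: 24.4
```

Call:
{"api": "jog_arm", "payload": {"targets": [28, 0, 0, 0, 0, 28, 0, 0, 0, 0, 28, 0, 0, 0.06, 0, 12, 0, 0, 0.06, 0, 12, 0, 0, 0.06, 0]}}

```text
time_s: 33.2
tool_pos: [597.5, 28.2, -34.2]
orientation: [3.142, 0.0, 1.547]
ft_force: [-0.1, -0.3, -0.3]
width: 0.172
grip_force: 24.3
```

Call:
{"api": "jog_arm", "payload": {"targets": [12, 0, 0, 0, 0, 12, 0, 0, 0, 0, 12, 0, 0, 0, 0]}}

```text
time_s: 33.58
tool_pos: [597.5, 28.2, -34.2]
orientation: [-3.142, 0.0, 1.547]
ft_force: [0.5, 0.4, -0.4]
width: 0.176
grip_force: 24.3
```

Call:
{"api": "jog_arm", "payload": {"targets": [12, 0, 0, -0.6, 0, 12, 0, 0, -1.2, 0, 12, 0, 0, -1.85, 0, 12, 0, 0, -1.85, 0]}}

```text
time_s: 34.08
tool_pos: [600.1, 28.0, 61.8]
orientation: [3.135, 0.0, 1.547]
ft_force: [-0.1, -0.7, 0.4]
width: 0.174
grip_force: 24.4
```

```bash
python3 t.py 422.4,276.7,60,181.2
```

```text
t 34.08 pos [600.1  28.   61.8] yaw 88.64 w 0.174 grip 24.4 f [-0.1 -0.7  0.4]
[422.4, 276.7, 60.0, 181.2] -> [4.889, -3.671, 0.036] -18.51
```

Call:
{"api": "jog_arm", "payload": {"targets": [12, 4.889, -3.671, 0, -18.5, 12, 4.889, -3.671, 0, -18.5, 12, 4.889, -3.671, 0, -18.5, 12, 4.889, -3.671, 0, -18.5, 12, 4.889, -3.671, 0, -18.5]}}

```text
time_s: 34.7
tool_pos: [417.4, 277.9, 56.7]
orientation: [-3.14, -0.001, 2.491]
ft_force: [0.7, 0.4, 0.3]
width: 0.17
grip_force: 24.4
```

```bash
python3 t.py 422.4,276.7,60,181.2
```

```text
t 34.7 pos [417.4 277.9  56.7] yaw 142.72 w 0.17 grip 24.4 f [0.7 0.4 0.3]
[422.4, 276.7, 60.0, 181.2] -> [-0.095, 0.042, -0.066] -7.7
```

Call:
{"api": "jog_arm", "payload": {"targets": [12, -0.095, 0.042, 0, -7.7, 12, -0.095, 0.042, 0, -7.7, 12, -0.095, 0.042, 0, -7.7, 12, -0.095, 0.042, 0.3, -7.7, 12, -0.095, 0.042, 0.3, -7.7]}}

```text
time_s: 35.33
tool_pos: [422.8, 274.7, 40.6]
orientation: [-3.139, -0.005, -3.128]
ft_force: [1.0, -0.1, -0.9]
width: 0.171
grip_force: 24.4
```

Call:
{"api": "jog_arm", "payload": {"targets": [12, 0, 0, 0.3, 0, 12, 0, 0, 0.3, 0]}}

```text
time_s: 35.58
tool_pos: [423.5, 275.0, 26.5]
orientation: [-3.14, -0.003, -3.128]
ft_force: [0.7, 0.8, 0.4]
width: 0.171
grip_force: 24.4
```

```bash
python3 t.py 422.4,276.7,-20,181.2  422.4,276.7,-26.7,181.2
```

```text
t 35.58 pos [423.5 275.   26.5] yaw -179.2 w 0.171 grip 24.4 f [0.7 0.8 0.4]
[422.4, 276.7, -20.0, 181.2] -> [0.022, 0.034, 0.929] -0.08
[422.4, 276.7, -26.7, 181.2] -> [0.022, 0.034, 1.063] -0.08
```

Call:
{"api": "jog_arm", "payload": {"targets": [12, 0.022, 0.034, 0.4, 0, 12, 0.022, 0.034, 0.75, 0, 12, 0.022, 0.034, 0.9, 0, 12, 0.022, 0.034, 0.93, 0, 12, 0.022, 0.034, 0.93, 0]}}

```text
time_s: 36.2
tool_pos: [424.2, 277.6, -17.8]
orientation: [3.141, 0.001, -3.127]
ft_force: [-0.1, -0.5, -0.4]
width: 0.173
grip_force: 24.4
```

```bash
python3 t.py 422.4,276.7,-26.5,181.2
```

```text
t 36.2 pos [424.2 277.6 -17.8] yaw -179.16 w 0.173 grip 24.4 f [-0.1 -0.5 -0.4]
[422.4, 276.7, -26.5, 181.2] -> [0.036, -0.017, 0.174] -0.07
```

Call:
{"api": "jog_arm", "payload": {"targets": [12, 0.036, -0.017, 0.08, 0, 12, 0.036, -0.017, 0.16, 0, 12, 0.036, -0.017, 0.17, 0, 34, 0.036, -0.017, 0.17, 0, 34, 0.036, -0.017, 0.17, 0]}}

```text
time_s: 36.83
tool_pos: [422.1, 276.6, -26.6]
orientation: [3.141, 0.0, -3.127]
ft_force: [-0.9, -0.6, -0.4]
width: 0.398
grip_force: 0.0
```

Call:
{"api": "jog_arm", "payload": {"targets": [36, 0, 0, 0, 0, 36, 0, 0, -0.5, 0, 36, 0, 0, -1.0, 0, 36, 0, 0, -1.8, 0, 36, 0, 0, -1.8, 0]}}

```text
time_s: 37.45
tool_pos: [424.9, 277.9, 67.4]
orientation: [3.138, 0.007, -3.127]
ft_force: [0.1, 0.4, 0.1]
width: 0.422
grip_force: 0.0
```

```bash
python3 t.py 480,-150,60,183.4
```

```text
t 37.45 pos [424.9 277.9  67.4] yaw -179.15 w 0.422 grip 0.0 f [0.1 0.4 0.1]
[480.0, -150.0, 60.0, 183.4] -> [-0.975, -8.573, 0.148] -0.51
```

Call:
{"api": "jog_arm", "payload": {"targets": [60, 0.6, -7.5, 0, -0.5, 60, 0.6, -7.5, 0, -0.5, 60, 0.6, -7.5, 0, -0.5, 60, 0.6, -7.5, 0, -0.5, 60, 0.6, -7.5, 0, -0.5]}}

```text
time_s: 38.08
tool_pos: [400.7, -37.0, 62.5]
orientation: [3.141, -0.0, -3.083]
ft_force: [2.2, 0.3, 0.2]
width: 0.705
grip_force: 0.0
```

Call:
{"api": "jog_arm", "payload": {"targets": [85, 0, -1.8, 0, 0, 85, 0, -1.8, 0, 0, 85, 0, -1.8, 0, 0]}}

```text
time_s: 38.45
tool_pos: [406.3, -126.4, 62.5]
orientation: [3.141, -0.001, -3.087]
ft_force: [0.2, 0.3, 0.3]
width: 0.994
grip_force: 0.0
```

```bash
python3 t.py 514,-278.4,60,183.4
python3 - <<'E'
from h import *
im=snap('top')
cv2.imwrite('pics/c11.png',cv2.resize(im[120:245,90:350],None,fx=3,fy=3,interpolation=2)[:,:,::-1])
E
```

```text
t 38.45 pos [ 406.3 -126.4   62.5] yaw -176.87 w 0.994 grip 0.0 f [0.2 0.3 0.3]
[514.0, -278.4, 60.0, 183.4] -> [-1.985, -3.153, 0.049] -0.05
```

View pics/c11.png

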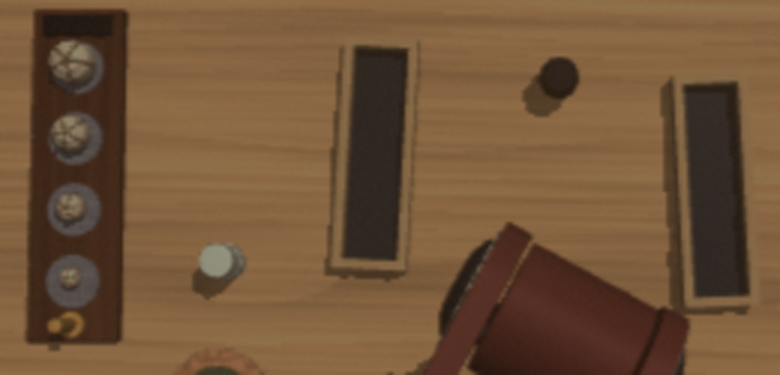

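```bash
cat > tr.py <<'E'
from h import *
im=snap('top')
def felt(x0,x1,y0,y1):
    k=8;s=cv2.resize(im[y0:y1,x0:x1],None,fx=k,fy=k,interpolation=2).astype(float).mean(2)
    m=(s<58).astype(np.uint8);m=cv2.morphologyEx(m,cv2.MORPH_OPEN,np.ones((33,33)))
    n,l,st,ce=cv2.connectedComponentsWithStats(m);i=1+np.argmax(st[1:,4])
    c,_=cv2.findContours((l==i).astype(np.uint8),cv2.RETR_EXTERNAL,2)
    f=lambda p:(x0+(p[0]+.5)/k-.5,y0+(p[1]+.5)/k-.5)
    w=np.array([px2w('top',f(p),12)[:2] for p in max(c,key=cv2.contourArea)[:,0]],np.float32)
    return cv2.minAreaRect(w)
if __name__=='__main__':
    print(felt(203,230,130,216));print(felt(314,344,143,225))
    d=im[:,:,0].astype(float)-im[:,:,2]
    for k,cx,cy,r,h,mx,my in((4,114,140,8,22,619.4,280.8),(3,114,164,8,22,557.4,279.5),(2,113,189,7,20,495.3,278.2),(1,113,213,5,18,433.3,276.9)):
        g=cv2.resize(im[cy-r:cy+r+1,cx-r:cx+r+1],None,fx=8,fy=8,interpolation=2).astype(float);b=g[:,:,0]-g[:,:,2]
        yy,xx=np.mgrid[:b.shape[0],:b.shape[1]]
        # restrict to felt disc
        c=(np.array(w2px('top',[mx,my,12]))-[cx-r,cy-r]+.5)*8
        m=(((xx-c[0])**2+(yy-c[1])**2)<(8.5*8)**2)&(b>np.percentile(b,20)+12)
        n,l,st,ce=cv2.connectedComponentsWithStats(m.astype(np.uint8));i=1+np.argmax(st[1:,4])
        f=(cx-r+(ce[i][0]+.5)/8-.5,cy-r+(ce[i][1]+.5)/8-.5)
        print(k,px2w('top',f,h)[:2].round(1),'mark',mx,my,'diam',round(2*np.sqrt(st[i,4]/np.pi)/8*2.58,1))
E
python3 tr.py
```

```text
((549.4459228515625, 17.969240188598633), (46.15586471557617, 184.0240478515625), 88.29096221923828)
((523.6760864257812, -277.66436767578125), (183.9300079345703, 46.41298294067383), 3.629459857940674)
4 [625.2 281.6] mark 619.4 280.8 diam 26.6
3 [560.9 280.4] mark 557.4 279.5 diam 30.9
2 [496.7 278. ] mark 495.3 278.2 diam 23.9
1 [436.4 276.2] mark 433.3 276.9 diam 17.5
```

Call:
{"api": "jog_arm", "payload": {"targets": [85, -1.98, -3.15, 0, 0, 85, -1.98, -3.15, 0, 0, 85, -1.98, -3.15, 0, 0, 85, -1.98, -3.15, 0, 0, 85, -1.98, -3.15, 0, 0]}}

```text
time_s: 39.17
tool_pos: [514.7, -274.7, 62.4]
orientation: [3.14, -0.002, -3.081]
ft_force: [1.1, 0.6, -0.0]
width: 1.002
grip_force: 0.0
```

Call:
{"api": "jog_arm", "payload": {"targets": [85, 0, 0, 0.2, 0, 85, 0, 0, 0.2, 0]}}

```text
time_s: 39.42
tool_pos: [513.8, -274.8, 52.2]
orientation: [3.14, -0.002, -3.082]
ft_force: [0.5, 0.7, -0.6]
width: 0.995
grip_force: 0.0
```

```bash
python3 t.py 513.5,-278.4,-10,183.5 513.5,-278.4,-30,183.5
```

```text
t 39.42 pos [ 513.8 -274.8   52.2] yaw -176.58 w 0.995 grip 0.0 f [ 0.5  0.7 -0.6]
[513.5, -278.4, -10.0, 183.5] -> [0.01, -0.071, 1.244] -0.02
[513.5, -278.4, -30.0, 183.5] -> [0.01, -0.071, 1.644] -0.02
```

Call:
{"api": "jog_arm", "payload": {"targets": [85, 0.01, -0.071, 0, 0, 85, 0.01, -0.071, 0.4, 0, 85, 0.01, -0.071, 0.8, 0, 85, 0.01, -0.071, 1.1, 0, 85, 0.01, -0.071, 1.24, 0]}}

```text
time_s: 40.05
tool_pos: [513.5, -279.4, -11.0]
orientation: [3.14, -0.003, -3.083]
ft_force: [-0.6, 0.1, -0.5]
width: 0.997
grip_force: 0.0
```

Call:
{"api": "jog_arm", "payload": {"targets": [85, 0, 0, 0.15, 0, 85, 0, 0, 0.3, 0, 85, 0, 0, 0.4, 0, 85, 0, 0, 0.45, 0, 85, 0, 0, 0.45, 0]}}

```text
time_s: 40.67
tool_pos: [514.7, -280.2, -31.2]
orientation: [3.142, -0.0, -3.083]
ft_force: [0.1, -0.1, 0.3]
width: 0.994
grip_force: 0.0
```

Call:
{"api": "jog_arm", "payload": {"targets": [85, 0, 0.03, 0.06, 0, 85, 0, 0.03, 0.12, 0, 85, 0, 0.03, 0.12, 0]}}

```text
time_s: 41.05
tool_pos: [514.3, -278.5, -37.6]
orientation: [3.141, -0.001, -3.083]
ft_force: [-0.0, -0.7, 0.2]
width: 0.995
grip_force: 0.0
```

Call:
{"api": "jog_arm", "payload": {"targets": [50, 0, 0, 0, 0, 50, 0, 0, 0, 0, 50, 0, 0, 0, 0, 50, 0, 0, 0, 0, 50, 0, 0, 0, 0], "newtons": 40}}

```text
time_s: 41.68
tool_pos: [514.9, -278.9, -36.8]
orientation: [-3.141, 0.001, -3.083]
ft_force: [0.7, -0.1, 2.2]
width: 0.738
grip_force: 46.1
```

```bash
python3 t.py
```

```text
t 41.67 pos [ 514.9 -278.9  -36.8] yaw -176.65 w 0.738 grip 46.1 f [ 0.7 -0.1  2.2]
```

Call:
{"api": "jog_arm", "payload": {"targets": [50, 0, 0, -0.4, 0, 50, 0, 0, -0.9, 0, 50, 0, 0, -1.4, 0, 50, 0, 0, -1.9, 0, 50, 0, 0, -1.9, 0]}}

```text
time_s: 42.3
tool_pos: [516.2, -279.9, 61.0]
orientation: [-3.138, 0.004, -3.083]
ft_force: [1.2, -0.1, -1.5]
width: 0.735
grip_force: 45.7
```

```bash
python3 t.py 540.1,18.2,58,178.3
```

```text
t 42.3 pos [ 516.2 -279.9   61. ] yaw -176.65 w 0.735 grip 45.7 f [ 1.2 -0.1 -1.5]
[540.1, 18.2, 58.0, 178.3] -> [-0.825, 5.924, 0.06] 1.01
```

Call:
{"api": "jog_arm", "payload": {"targets": [50, -0.1, 0.6, 0, 0.1, 50, -0.2, 1.4, 0, 0.3, 50, -0.35, 2.3, 0, 0.5, 50, -0.5, 3.3, 0, 0.7, 50, -0.6, 4.2, 0, 1.0]}}

```text
time_s: 42.92
tool_pos: [531.1, -65.4, 56.4]
orientation: [3.141, -0.002, 3.112]
ft_force: [-0.3, -0.1, -1.3]
width: 0.738
grip_force: 45.6
```

```bash
python3 t.py 540.1,18.2,58,178.3
```

```text
t 42.92 pos [531.1 -65.4  56.4] yaw 178.31 w 0.738 grip 45.6 f [-0.3 -0.1 -1.3]
[540.1, 18.2, 58.0, 178.3] -> [-0.13, 1.677, -0.032] 0.0
```

Call:
{"api": "jog_arm", "payload": {"targets": [50, -0.1, 0.7, 0, 0, 50, -0.13, 1.2, 0, 0, 50, -0.13, 1.6, 0, 0, 50, -0.13, 1.67, 0, 0, 50, -0.13, 1.67, 0, 0]}}

```text
time_s: 43.55
tool_pos: [540.9, 15.6, 57.5]
orientation: [-3.141, -0.001, 3.113]
ft_force: [0.6, -0.1, -1.4]
width: 0.731
grip_force: 45.6
```

Call:
{"api": "jog_arm", "payload": {"targets": [50, 0, 0, 0.3, 0, 50, 0, 0, 0.6, 0, 50, 0, 0, 0.6, 0, 50, 0, 0, 0.6, 0]}}

```text
time_s: 44.05
tool_pos: [541.1, 15.7, 27.5]
orientation: [3.142, -0.001, 3.112]
ft_force: [0.2, 0.1, -1.3]
width: 0.743
grip_force: 45.5
```

```bash
python3 t.py 540.1,18.2,-12.5,178.3
python3 - <<'E'
from h import *
b=snap('top')[110:240,160:270];a=snap('side')[140:260,160:290]
cv2.imwrite('pics/c12.png',np.hstack([cv2.resize(a,(400,400),interpolation=2),cv2.resize(b,(370,400),interpolation=2)])[:,:,::-1])
E
```

```text
t 44.05 pos [541.1  15.7  27.5] yaw 178.33 w 0.743 grip 45.5 f [ 0.2  0.1 -1.3]
[540.1, 18.2, -12.5, 178.3] -> [0.021, 0.049, 0.8] 0.01
```

View pics/c12.png

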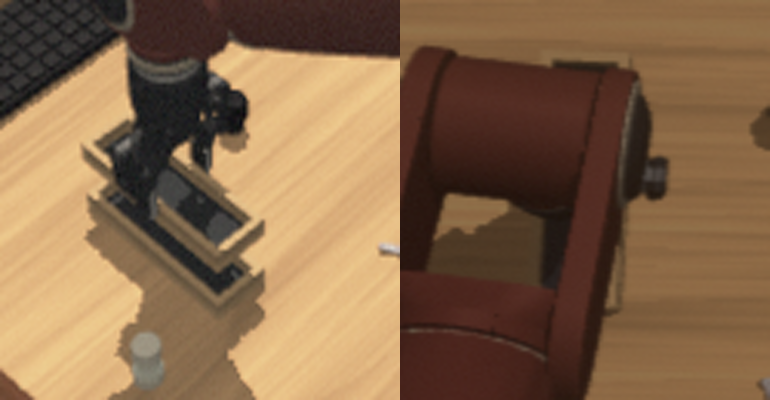

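Call:
{"api": "jog_arm", "payload": {"targets": [50, 0.02, 0.05, 0.2, 0, 50, 0.02, 0.05, 0.45, 0, 50, 0.02, 0.05, 0.65, 0, 50, 0.02, 0.05, 0.75, 0, 50, 0.02, 0.05, 0.75, 0]}}

```text
time_s: 44.78
tool_pos: [539.8, 18.5, -10.4]
orientation: [3.142, -0.001, 3.113]
ft_force: [1.6, -0.7, -1.9]
width: 0.732
grip_force: 45.6
```

```bash
python3 t.py 540.1,18.2,-14,178.3
```

```text
t 44.77 pos [539.8  18.5 -10.4] yaw 178.35 w 0.732 grip 45.6 f [ 1.6 -0.7 -1.9]
[540.1, 18.2, -14.0, 178.3] -> [-0.007, -0.006, 0.071] 0.01
```

Call:
{"api": "jog_arm", "payload": {"targets": [50, 0, -0.006, 0.03, 0, 50, 0, -0.006, 0.06, 0, 50, 0, -0.006, 0.08, 0, 50, 0, -0.006, 0.08, 0]}}

```text
time_s: 45.28
tool_pos: [540.2, 18.2, -13.7]
orientation: [3.142, -0.0, 3.113]
ft_force: [0.4, -0.8, -1.1]
width: 0.734
grip_force: 45.6
```

Call:
{"api": "jog_arm", "payload": {"targets": [50, 0, 0, 0.02, 0, 50, 0, 0, 0.04, 0, 50, 0, 0, 0.04, 0]}}

```text
time_s: 45.65
tool_pos: [540.4, 18.2, -14.9]
orientation: [3.142, -0.0, 3.113]
ft_force: [-4.4, -0.1, 5.1]
width: 0.735
grip_force: 46.4
```

Call:
{"api": "jog_arm", "payload": {"targets": [80, 0, 0, 0, 0, 80, 0, 0, 0, 0, 80, 0, 0, 0, 0, 80, 0, 0, -0.3, 0, 80, 0, 0, -0.8, 0]}}

```text
time_s: 46.28
tool_pos: [539.5, 18.2, 24.6]
orientation: [3.141, -0.002, 3.113]
ft_force: [0.2, -0.1, 0.5]
width: 0.934
grip_force: 0.0
```

Call:
{"api": "jog_arm", "payload": {"targets": [80, 0, 0, -1.2, 0, 80, 0, -1.0, -1.2, 0, 80, 1.0, -2.5, -1.2, 0, 80, 2.0, -3.5, -1.2, 0, 80, 2.5, -4, -1.2, 0]}}

```text
time_s: 46.9
tool_pos: [414.6, -173.8, 85.7]
orientation: [-3.14, 0.002, 3.113]
ft_force: [0.1, -1.0, 0.2]
width: 0.935
grip_force: 0.0
```

```bash
python3 t.py
cat > f.py <<'E'
from h import *
import tr
im=tr.im
print('felt rect',tr.felt(200,232,128,218))
# outlines by contrast: save crop without viewing yet; side-camera corner check
b=snap('top')
for q in('urchin_1','tray_a'):
    for d in finder.silhouettes(q,'top'):
        ys,xs=np.nonzero(d['pixels']);print(q,round(d['confidence'],2),d['point'],xs.min(),xs.max(),ys.min(),ys.max())
a=snap('side')[180:310,80:260]
cv2.imwrite('pics/c13.png',np.hstack([cv2.resize(a,(400,400),interpolation=2),cv2.resize(b[120:240,95:235],(400,400),interpolation=2)])[:,:,::-1])
E
python3 f.py
```

```text
t 46.9 pos [ 414.6 -173.8   85.7] yaw 178.39 w 0.935 grip 0.0 f [ 0.1 -1.   0.2]
felt rect ((552.4542236328125, 20.873674392700195), (47.22288131713867, 188.0630645751953), 88.67611694335938)
urchin_1 0.72 [111.1, 141.3] 106 121 133 146
urchin_1 0.64 [111.9, 187.8] 109 117 185 192
tray_a 0.91 [409.4, 256.2] 389 431 219 301
tray_a 0.62 [215.6, 167.6] 199 228 130 208
```

```bash
cat > d.py <<'E'
from h import *
im0=cv2.imread('pics/top0.png')[:,:,::-1].astype(float)
im=np.mean([snap('top').astype(float) for _ in range(4)],0)
D=np.abs(im-im0).sum(2); C=(im[:,:,0]-im[:,:,2])-(im0[:,:,0]-im0[:,:,2]); L=im.sum(2)-im0.sum(2)
for k,mx,my,h,R in((4,619.4,280.8,22,19.5),(3,557.4,279.5,20,16),(2,495.3,278.2,19,12.5),(1,433.3,276.9,17,9)):
    # best model disc: rendered circle of radius R at height h, maximise mean colour diff inside minus ring
    best=[]
    ox,oy=(int(v) for v in w2px('top',[mx,my,h]).round())
    K=6;r=14
    up=lambda A:cv2.resize(A[oy-r:oy+r+1,ox-r:ox+r+1],None,fx=K,fy=K,interpolation=cv2.INTER_LINEAR)
    yy,xx=np.mgrid[:(2*r+1)*K,:(2*r+1)*K]
    out=[]
    for A in(np.clip(C,-5,20),np.clip(L,-40,60)):
        a=up(A);best=(-1e9,)
        for dx in np.arange(-10,10.1,.5):
            for dy in np.arange(-10,10.1,.5):
                c=w2px('top',[mx+dx,my+dy,h]);e=np.hypot(xx-(c[0]-ox+r+.5)*K,yy-(c[1]-oy+r+.5)*K);p=R*.385*K
                s=a[e<p].mean()-a[(e>=p)&(e<p*1.3)].mean()
                if s>best[0]:best=(round(s,2),dx,dy)
        out.append(best)
    print(k,out)
E
python3 d.py
```

```text
Traceback (most recent call last):
  File "d.py", line 17, in <module>
    c=w2px('top',[mx+dx,my+dy,h]);e=np.hypot(xx-(c[0]-ox+r+.5)*K,yy-(c[1]-oy+r+.5)*K);p=R*.385*K
  File "h.py", line 18, in w2px
    m=imaging.camera_model(n);R=Rm(m['orientation'])
ValueError: time passes only in moves, steps and waits
```

```bash
sed -i 's/^def snap/_M={}\ndef cm(n):\n    if n not in _M: _M[n]=imaging.camera_model(n)\n    return _M[n]\ndef snap/; s/m=imaging.camera_model(n)/m=cm(n)/' h.py
python3 - <<'E'
s=open('h.py').read();s=s.replace("_M[n]=cm(n)","_M[n]=imaging.camera_model(n)");open('h.py','w').write(s)
E
python3 d.py; python3 t.py
```

```text
4 [(np.float64(15.34), np.float64(2.0), np.float64(-0.5)), (np.float64(41.4), np.float64(6.5), np.float64(2.5))]
3 [(np.float64(13.74), np.float64(3.0), np.float64(1.0)), (np.float64(41.7), np.float64(6.0), np.float64(2.0))]
2 [(np.float64(13.45), np.float64(1.5), np.float64(0.5)), (np.float64(40.81), np.float64(3.0), np.float64(0.5))]
1 [(np.float64(11.73), np.float64(3.5), np.float64(0.0)), (np.float64(34.81), np.float64(4.5), np.float64(0.5))]
t 47.55 pos [ 415.7 -171.7   84.2] yaw 178.43 w 0.938 grip 0.0 f [ 0.1 -0.2  0.7]
```

```bash
python3 -c "
from station import arm
print(arm.sign_off())"
```

```text
the job is handed in; nothing more can be done
None
```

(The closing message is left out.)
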